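# Stack three spacer rings on the inclined arbor under its spring catches

## Robot

A 6-joint arm with a two-finger parallel gripper is mounted at the origin on a cart in front of the work surface, level with it; the furniture and walls round the work are solid. World frame = base frame: x ahead of the robot, y to its left, z up, the work surface at z = 0. Lengths are in m, angles in rad, forces in N, time in s.
With the tool pointing down it reaches from about 0.3 to 0.775 m from the base axis. Payload 14.6 kg.
Tool frame: the origin (TCP) lies at the very end of the fingers, on their centre line; the grasp point (between the pads) lies 19 mm behind it (ctrl.hold_point_z is the distance from the TCP to the grasp point, in m); x points along the fingers, y is the direction in which the jaws open and shut, and the axes are right-handed (so a half turn about x gives the same grasp; the last joint's range is limited). The gripper opens to 94 mm and grips with 3 to 60 N. Pads are 16 mm wide; open, the fingers measure 119 mm over their backs; the gripper's body (75 mm by 177 mm) begins 78 mm behind the grasp point.
Start: joints at [1.046, 0.3, 1.521, -0, 1.321, -0.067], TCP at [0.243, 0.493, 0.205] pointing down, gripper open.
Joint ranges: [-3.03, 3.03], [-0.79, 2.21], [0.23, 2.52], [-1.04, 4.18], [0, 3.07], [-2.55, 2.55]. Speed limits (rad/s): [2.22, 2.22, 2.57, 3.14, 3.14, 3.14].

## Interface

Orientations are given as [roll, pitch, yaw] about the fixed x, y, z axes, in that order (R = Rz(yaw) Ry(pitch) Rx(roll)).
In Python, from station import get_obs, camera, ticket, ctrl gives the robot as it stands.
- The arm moves only by the tool step_arm, never from a script. Its argument "motion" is a list that holds one entry, the list of rows, each a list of 6 numbers: the shift along the tool's x, y, z in m, then the turn, a rotation vector about the tool's x, y, z in degrees. A call has 1 to 12 rows; each row shifts and turns the commanded pose from where the row before left it, along the tool's axes as they then stand; what a row does not reach is not made up. A row lasts 1/8 s, in which the tool goes at most 62.5 mm and 10.7 degrees, less where a joint would pass 70% of its speed; a pose out of reach is approached as far as the arm can. A call is refused whole if a number of a shift passes 0.0625 or a number of a turn 10.7, either way. A call with a gripper value outside its range is refused whole. "fingers" is the finger opening in m, from 0 to 0.094, set as the call begins (left out, the last holds). The fingers move at their own pace and stop on an object; "squeeze" is the grip in N (left out, the last holds). Time passes only in rows, so rows that do not move let the fingers close. It gives the time, the measured TCP pose, the force and the opening at its end, in the units of the state.
- get_obs(): the state, without advancing time (a new reading comes with each control period).
- camera(name): name is "scene" or "top"; returns a dict with "pixels" (400x640x3 uint8, red, green, blue), "fx", "fy", "cx", "cy" (pixels), "k1" (the pictures are not rectified: a ray, as slopes to the right and down, at radius r is drawn at 1 + k1 r^2 times it, then the intrinsics apply), "extrinsics" (4x4, takes a point from world to camera coordinates). Camera axes: x right, y up, looking along -z (the intrinsics and any distortion apply to the point x, -y, -z); pixel columns grow to the right and rows downward; lengths in m; the calibration is good to about 2 mm. A picture is of the moment at which its call begins. There is no depth.
- ticket.hand_in(): hands the job in, once; it reports no verdict.
The state is a dict: "time_s": time; "qpos": joint angles; "joint_vel": joint speeds; "tau": joint torques, N m; "ee_pos": TCP position; "eef_rot": TCP orientation; "force": force on the tool from outside, world axes, zero at the start; "moment": the same for the moment, N m; "grip_width": finger opening in m.
Only numpy, scipy, OpenCV 4.12 (cv2) and the standard library are available. Lean on these libraries where they do the work, as an engineer would, in place of code of your own. Each camera call takes 0.05 s, during which the arm holds its last target.

## Task

Thread the three aluminium spacer rings onto the leaning arbor in order of thickness, thickest first and thinnest last. Press them down past the spring catches and against the sprung seat plate, firmly, until the catches have snapped out over the last ring, and let go, so that they hold the whole stack down square on the seat. Leave the other things on the bench where they lie.

Things in the scene. Friction and masses are not known exactly. Their poses are not given: they have to be found in the camera images.
- arbor: Steel round post, 26 mm diameter, fixed on the stand. Origin: on its axis, about 74 mm above the bench, level with the top of the unloaded seat plate. z axis: along the post to its tip, leaning 0.30 rad from vertical to the frame's own -x side, roughly towards the robot. Rings have 1.8 mm clearance on it all round. With the stack latched the ring centres lie 7.5, 27.5 and 40.5 mm up from the origin.
- seat_plate (a joint): Steel plate, 74 mm across, 8 mm thick, round the foot of the arbor, on a spring: 0 when unloaded, grows as it is pushed down along the arbor, 0.009 m at its stop. Takes about 4 N to start and 11 N at the stop. The rings sit on it. The three rings together are 50 mm thick, so it must go down over 4.5 mm (best 6 to 7 mm) before the catches clear the last ring; released, the latched stack rests at about 0.0045.
- arbor_tip (a point): Tip of the arbor, on its axis, 74 mm up from the arbor's origin. The post is straight to 60 mm, then tapers to the 12 mm wide tip.
- catches (a point): Point on the arbor's axis 45.5 mm up from its origin: lower edge of three spring catches, 120 degrees apart, 4.2 mm proud of the post, sloped above, square below. A ring put on the post rests loosely on them, its lower face about 54 mm up. Pushed down with some 5 to 18 N they yield and rub in the bore until the ring's upper face is below them, then spring out over it; below them rings slide easily.
- ring_thick_mid (a point): Centre (half-way up, on the axis) of the thickest of three plain aluminium spacer rings: outside diameter 62 mm, bore 29.6 mm, 24 mm thick. Lies flat on the bench at the start, its z axis along the ring's axis. Both faces are alike. About 150 g, give or take 40 per cent.
- ring_middle_mid (a point): Centre (half-way up, on the axis) of the middle one of three plain aluminium spacer rings: outside diameter 62 mm, bore 29.6 mm, 16 mm thick. Lies flat on the bench at the start, its z axis along the ring's axis. Both faces are alike. About 100 g, give or take 40 per cent.
- ring_thin_mid (a point): Centre (half-way up, on the axis) of the thinnest of three plain aluminium spacer rings: outside diameter 62 mm, bore 29.6 mm, 10 mm thick. Lies flat on the bench at the start, its z axis along the ring's axis. Both faces are alike. About 65 g, give or take 40 per cent.
- ring_thick: The thickest ring; origin at the centre of its lower face.
- ring_middle: The middle ring; origin at the centre of its lower face.
- ring_thin: The thinnest ring; origin at the centre of its lower face.
- stand: The fixed dark base plate (130 x 110 x 12 mm, bolted to the bench) with the grey block and the arbor on it; origin at the centre of its underside on the bench.
- block: Bystander: aluminium offcut block 30 x 50 x 25 mm, longer along its y; origin at the centre of its underside.
- pen: Bystander: marker, 17 mm thick, 131 mm long along its y; origin under its centre.
- wrench: Bystander: spanner 24 x 158 x 8 mm, long along its y; origin under its centre.
- roll: Bystander: roll of black tape, 55 mm across, 19 mm high; origin under its centre.
- bar: Bystander: copper bar 30 x 120 x 10 mm, long along its y; origin under its centre.
Not all that is in view belongs to the job. Leave any pink or red look-alike of the ring_thick alone. Leave any turquoise look-alike of the ring_thin alone.

How it is judged:
By the outcome, as a careful person would: the job done as asked, in the order asked, and still so for the second after the job is handed in, with the robot touching nothing.
It also fails if it takes over 72 s, if anything falls off the work surface, if the arm or the gripper's body presses on something with over 40 N, if the wrist force passes 120 N, or if a joint passes its speed limit or range.

## Working session

There is one attempt and no reset: what is moved stays moved. The work goes in short steps, Python scripts to look and compute and a tool call to move; the robot and the scene stay as the last step left them, time stands still between calls to the robot, and variables do not carry over. Pictures are saved under pics/ and viewed, and the job is handed in when it is done.

Besides the shell and the picture viewer there is one more tool, called after "Call:" as name(argument=value, ...), one argument or row to a line, values as JSON. step_arm: Moves the arm, as the interface text tells. Its arguments: {"type":"object","properties":{"motion":{"type":"array","items":{"type":"array","items":{"type":"array","items":{"type":"number"}}}},"fingers":{"type":"number"},"squeeze":{"type":"number"}},"required":["motion"]}

```bash
mkdir -p pics; ls; python3 - <<'E'
from station import get_obs, camera, ticket, ctrl
import cv2
print(get_obs()); print(ctrl.hold_point_z, [a for a in dir(ctrl) if a[0]!='_'])
for n in("scene","top"):
    c=camera(n); cv2.imwrite(f"pics/{n}0.png",c["pixels"][:,:,::-1]); print({k:v for k,v in c.items() if k!="pixels"})
E
```

```text
pics
{'time_s': 0.0, 'qpos': array([ 1.04637971e+00,  3.00445023e-01,  1.52161509e+00,  7.66838754e-07,
        1.32068229e+00, -6.65782980e-02]), 'joint_vel': array([-1.52712005e-03,  1.32990281e-03,  5.55500896e-04,  3.71803553e-04,
        2.25091788e-05,  8.95654006e-04]), 'tau': array([-1.37037121e-03, -5.31809485e+01, -3.52743173e+01,  7.07437587e-02,
        2.44183384e-02, -1.60542487e-05]), 'ee_pos': array([0.24296067, 0.49312342, 0.20488625]), 'eef_rot': array([-1.63802065,  1.56964658, -2.09585916]), 'force': array([-0.22205919,  0.40165035, -0.22738334]), 'moment': array([-0.01222351, -0.0126127 ,  0.01285363]), 'grip_width': 0.09411742317389128}
0.0188 ['MotionError', 'hold_point_z']
{'fx': 395.8757425752183, 'fy': 395.8757425752183, 'cx': 313.9795162866791, 'cy': 201.7407112901376, 'k1': 0.032703942470024075, 'extrinsics': array([[ 0.757039  , -0.65336714,  0.00182441, -0.60178373],
       [ 0.27175772,  0.31741525,  0.90851269, -0.14456668],
       [-0.59417143, -0.68728374,  0.41785329, -0.83338442],
       [ 0.        ,  0.        ,  0.        ,  1.        ]])}
{'fx': 506.2916767793417, 'fy': 506.2916767793417, 'cx': 315.72839353291954, 'cy': 202.9732075346284, 'k1': -0.058243027050121444, 'extrinsics': array([[ 0.0358064 , -0.9993546 ,  0.0028781 , -0.31177935],
       [ 0.97863238,  0.03564714,  0.20250421, -0.53055643],
       [-0.20247611, -0.00443434,  0.97927716, -1.10116256],
       [ 0.        ,  0.        ,  0.        ,  1.        ]])}
```

View pics/scene0.png

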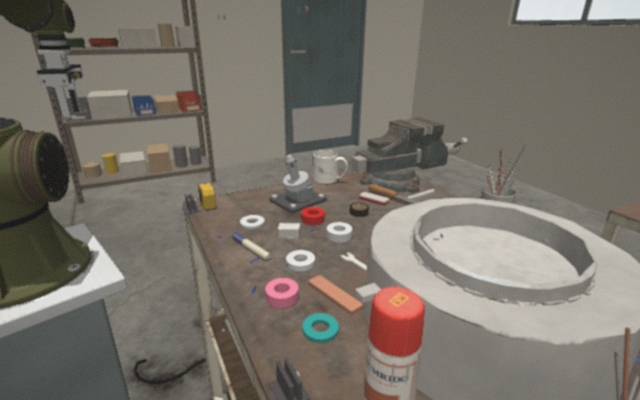

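View pics/top0.png

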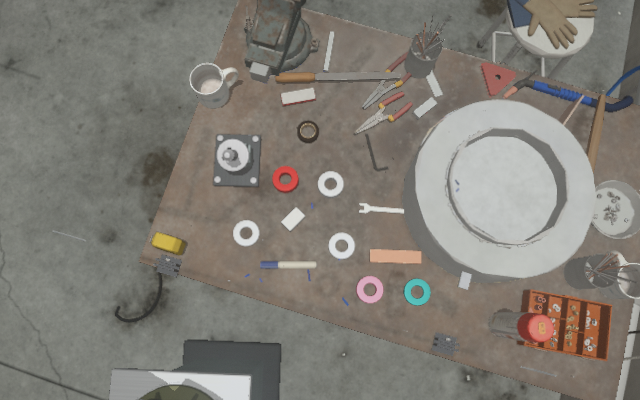

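```bash
cat > h.py <<'E'
import numpy as np, cv2
from station import get_obs, camera, ticket, ctrl
from scipy.spatial.transform import Rotation as R
F=np.diag([1.,-1,-1])
def cam(n):
    c=camera(n); return c
def ray(c,u,v):
    # undistort: drawn = s*(1+k1 s^2)
    d=np.array([(u-c["cx"])/c["fx"],(v-c["cy"])/c["fy"]]); s=d.copy()
    for _ in range(30): s=d/(1+c["k1"]*(s@s))
    E=c["extrinsics"]; Rm=E[:3,:3]; o=-Rm.T@E[:3,3]
    return o, Rm.T@np.array([s[0],-s[1],-1])
def hit(c,u,v,z):
    o,d=ray(c,u,v); return o+d*(z-o[2])/d[2]
def proj(c,P):
    P=np.atleast_2d(P); E=c["extrinsics"]; q=P@E[:3,:3].T+E[:3,3]
    s=np.c_[q[:,0]/-q[:,2],-q[:,1]/-q[:,2]]; s=s*(1+c["k1"]*(s**2).sum(1))[:,None]
    return s*[c["fx"],c["fy"]]+[c["cx"],c["cy"]]
def tri(c1,p1,c2,p2):
    A=[];b=[]
    for c,p in((c1,p1),(c2,p2)):
        o,d=ray(c,*p); d/=np.linalg.norm(d); M=np.eye(3)-np.outer(d,d); A.append(M);b.append(M@o)
    X=np.linalg.lstsq(np.vstack(A),np.hstack(b),rcond=None)[0]; return X
def crop(c,x0,y0,x1,y1,k,name):
    im=cv2.resize(c["pixels"][y0:y1,x0:x1,::-1],None,fx=k,fy=k,interpolation=cv2.INTER_CUBIC); cv2.imwrite("pics/"+name,im)
def circ(o,a,r,n=72):
    a=np.array(a)/np.linalg.norm(a); u=np.cross(a,[0,1,0.]);u/=np.linalg.norm(u);w=np.cross(a,u)
    t=np.linspace(0,2*np.pi,n,endpoint=False)[:,None]
    return np.array(o)+r*(np.cos(t)*u+np.sin(t)*w)
E
python3 - <<'E'
from h import *
t=cam("top"); s=cam("scene")
crop(t,200,120,360,260,5,"t1.png"); crop(s,225,140,385,280,5,"s1.png")
for p in [(246,233),(330,184),(341,246),(285,179),(370,290),(417,292),(235,158)]: print(p,hit(t,*p,0.012).round(3))
E
```

```text
(246, 233) [ 0.473 -0.132  0.012]
(330, 184) [ 0.598 -0.325  0.012]
(341, 246) [ 0.45  -0.355  0.012]
(285, 179) [ 0.606 -0.217  0.012]
(370, 290) [ 0.351 -0.424  0.012]
(417, 292) [ 0.35  -0.532  0.012]
(235, 158) [ 0.654 -0.093  0.012]
```

View pics/t1.png

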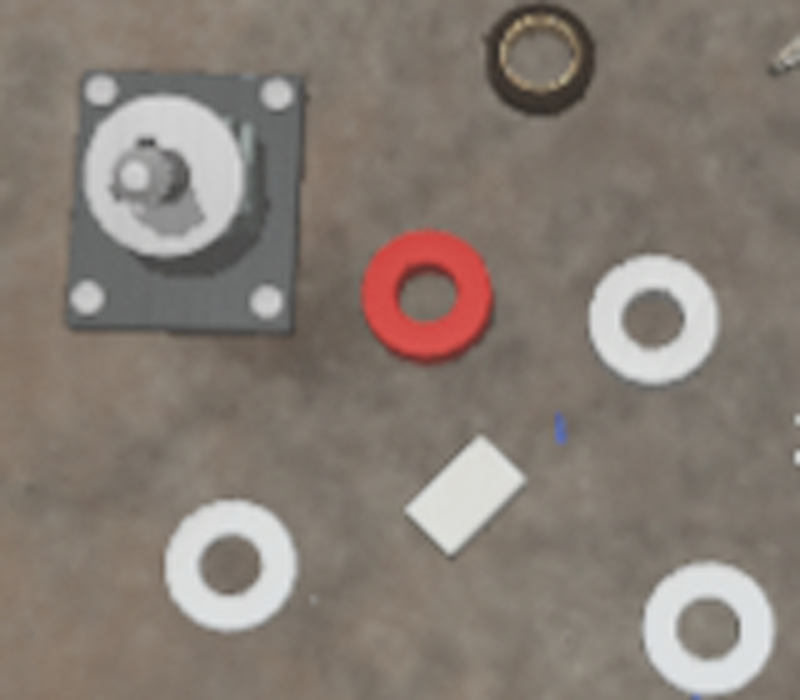

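View pics/s1.png

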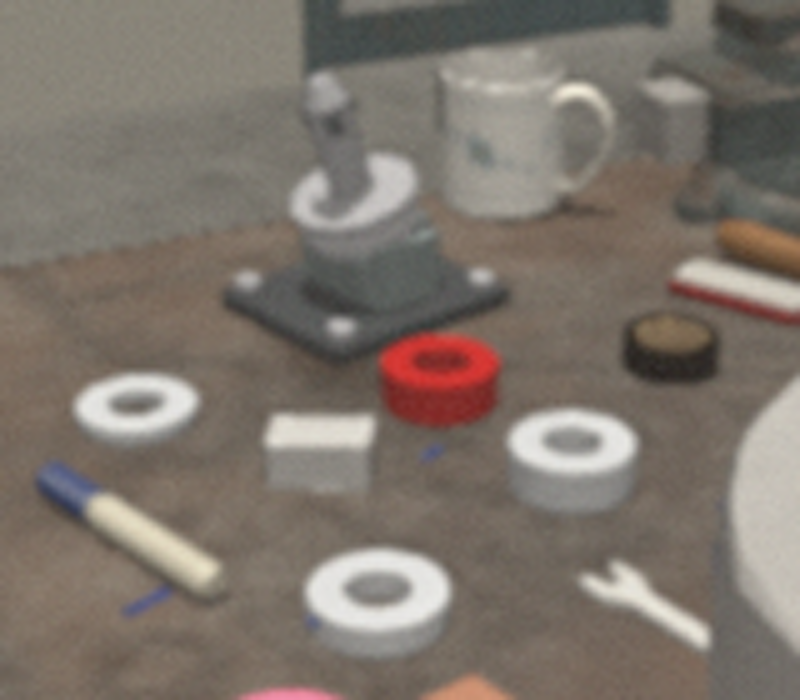

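Candidates (top view): thin = white ring (246,233), middle = white (341,246), thick = white (330,184). Look-alikes to be left: red (285,179), pink (370,290), turquoise (417,292), tape roll (308,131). The side faces in the scene view give the thicknesses. Next I'll measure closely.

```bash
python3 - <<'E'
from h import *
t=cam("top"); s=cam("scene")
for n,c in(("top",t),("scene",s)):
    E=c["extrinsics"]; print(n,(-E[:3,:3].T@E[:3,3]).round(3))
crop(t,208,130,268,190,12,"t2.png"); crop(s,265,145,335,220,8,"s2.png")
from scipy.optimize import least_squares
for nm,(u,v),(us,vs),h in (("thin",(246,233),(252,221),.01),("mid",(341,246),(300,260),.016),("thick",(330,184),(340,231),.024)):
    res=[]
    for c,p in((t,(u,v)),(s,(us,vs))):
        g=c["pixels"].astype(float).mean(2)
        m=(g>(195 if c is t else 200)).astype(np.uint8)
        n,l,st,ce=cv2.connectedComponentsWithStats(m,connectivity=4)
        # component nearest
        d=np.hypot(ce[1:,0]-p[0],ce[1:,1]-p[1])+ (st[1:,4]<60)*100; k=1+d.argmin()
        mm=(l==k).astype(np.uint8)
        cs,_=cv2.findContours(mm,cv2.RETR_EXTERNAL,cv2.CHAIN_APPROX_NONE)
        f=cv2.fitEllipse(cs[0]); res.append((f[0],f[1],hit(c,*f[0],h).round(4), st[k,4]))
    print(nm,res)
    X=tri(t,res[0][0],s,res[1][0]);print("  tri",X.round(4))
E
```

```text
top [ 0.307 -0.298  1.187]
scene [-0.    -0.92   0.481]
thin [((245.7145538330078, 232.6098175048828), (23.621938705444336, 24.654388427734375), array([ 0.4738, -0.1305,  0.01  ]), np.int32(349)), ((251.7592010498047, 220.44895935058594), (9.168373107910156, 21.969646453857422), array([ 0.4718, -0.129 ,  0.01  ]), np.int32(123))]
  tri [ 0.4726 -0.13    0.0103]
mid [((341.1978454589844, 245.15988159179688), (24.414501190185547, 24.745473861694336), array([ 0.4516, -0.355 ,  0.016 ]), np.int32(369)), ((300.1500549316406, 257.7039489746094), (14.198339462280273, 26.588027954101562), array([ 0.45  , -0.3542,  0.016 ]), np.int32(231))]
  tri [ 0.4509 -0.3545  0.0159]
thick [((330.1611633300781, 183.45767211914062), (23.175256729125977, 24.266714096069336), array([ 0.5962, -0.3247,  0.024 ]), np.int32(339)), ((339.0745544433594, 228.05641174316406), (10.356415748596191, 22.846385955810547), array([ 0.5958, -0.3233,  0.024 ]), np.int32(145))]
  tri [ 0.5955 -0.3243  0.0246]
```

View pics/t2.png

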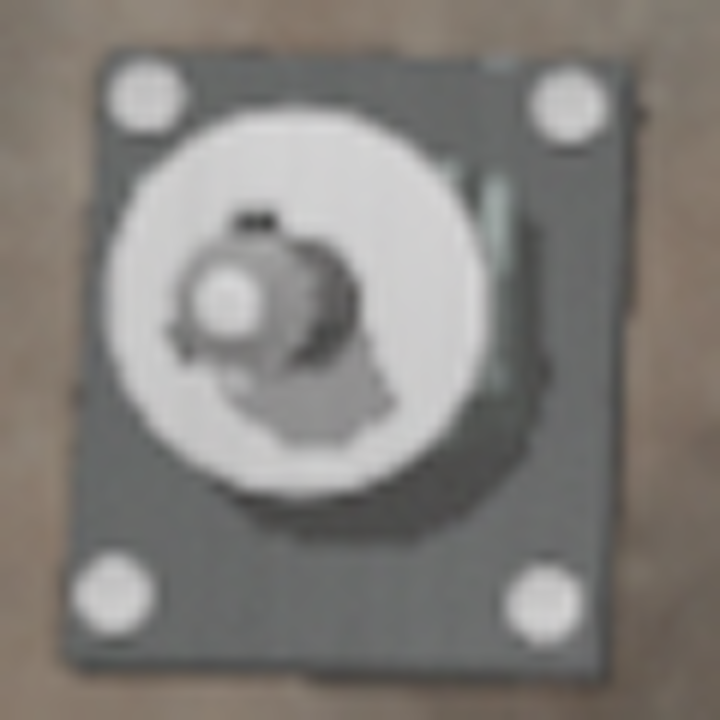

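View pics/s2.png

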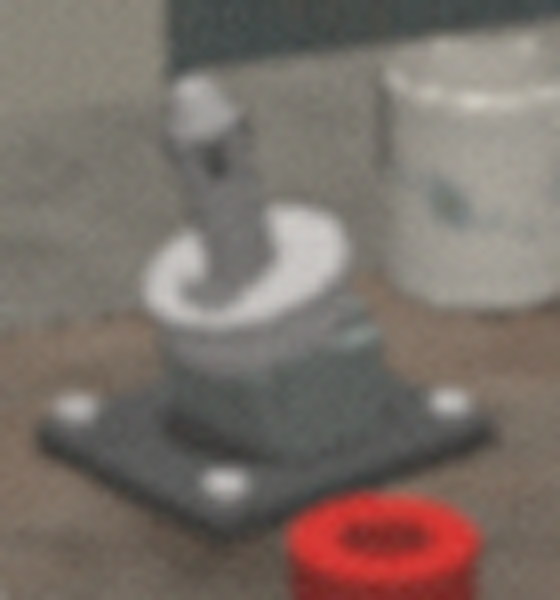

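```bash
python3 - <<'E'
from h import *
t=cam("top"); s=cam("scene")
st,ss=(232.25,154.6),(295.4,178.1); tt,ts=(226.9,154.4),(289.6,155.6)
O=tri(t,st,s,ss);T=tri(t,tt,s,ts)
print("origin",O,hit(t,*st,.074),hit(s,*ss,.074)); 
print("tip",T,"len",np.linalg.norm(T-O)); d=(T-O)/np.linalg.norm(T-O); print(d,np.arccos(d[2]),np.arctan2(d[1],d[0]))
from scipy.optimize import least_squares
def ax(p): return np.array([np.sin(.3)*np.cos(p[3]),np.sin(.3)*np.sin(p[3]),np.cos(.3)])
def f(p):
    a=ax(p);o=p[:3]
    r=[proj(t,o)[0]-st,proj(s,o)[0]-ss,proj(t,o+.074*a)[0]-tt,proj(s,o+.074*a)[0]-ts]
    return np.r_[np.ravel(r),(p[2]-.074)/.002]
r=least_squares(f,[.65,-.1,.074,2.5]);p=r.x;print(p,r.fun.round(2))
# stand corners/bolts
B=[(148,97),(568,106),(543,605),(113,594)]
for b in B: print("bolt",hit(t,208+(b[0]+.5)/12-.5,130+(b[1]+.5)/12-.5,.015).round(4))
for c,n,k,x0,y0,x1,y1 in((t,"t3.png",12,208,130,268,190),(s,"s3.png",8,265,145,335,220)):
    im=cv2.resize(c["pixels"][y0:y1,x0:x1,::-1],None,fx=k,fy=k,interpolation=cv2.INTER_CUBIC)
    a=ax(p);o=p[:3]
    for h,rr in((0,.037),(.06,.013),(.074,.006),(0,.013),(-.008,.037)):
        q=(proj(c,circ(o+h*a,a,rr))-[x0,y0]+.5)*k-.5
        cv2.polylines(im,[q.round().astype(int)],True,(0,0,255) if h>=0 else (255,0,0),1)
    cv2.imwrite("pics/"+n,im)
E
```

```text
origin [ 0.64297689 -0.09675269  0.07421575] [ 0.64372213 -0.09714015  0.074     ] [ 0.64249142 -0.09610072  0.074     ]
tip [ 0.62225063 -0.09841515  0.14518796] len 0.07395536868643732
[-0.28025368 -0.02247923  0.95966273] 0.2849961631451531 -3.061553712506177
[ 0.64368539 -0.09663574  0.07414929  3.22487776] [-0.23 -0.01  0.45 -0.1   0.03  0.21 -0.09  0.15  0.07]
bolt [ 0.7035 -0.0532  0.015 ]
bolt [ 0.7045 -0.1387  0.015 ]
bolt [ 0.6003 -0.1401  0.015 ]
bolt [ 0.5995 -0.0542  0.015 ]
```

View pics/t3.png

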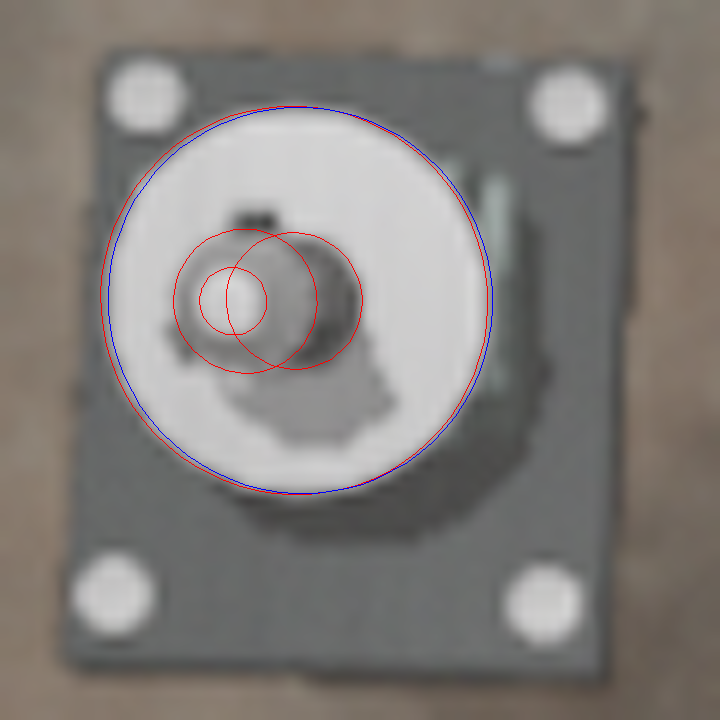

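View pics/s3.png

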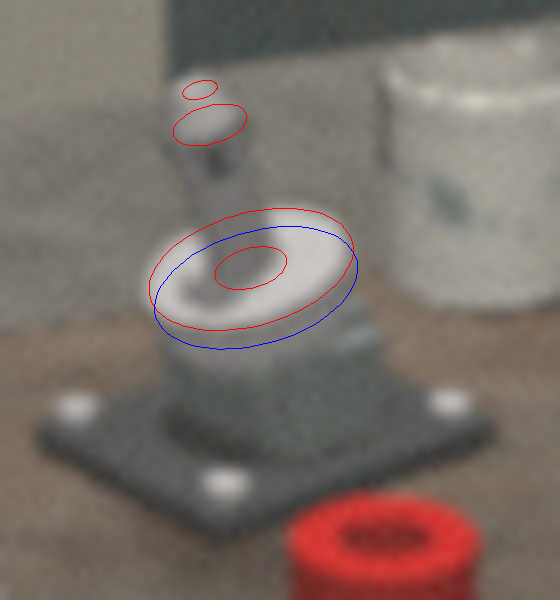

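```bash
cat >> h.py <<'E'
def Rt(o=None):
    o=o or get_obs(); return R.from_euler('xyz',o["eef_rot"])
def plan(target,Rtar,vmax=.055,amax=9.5,start=None):
    """print n equal rows from present pose to target (tool axes)"""
    o=get_obs(); p=np.array(o["ee_pos"]) if start is None else np.array(start[0]); r=Rt(o) if start is None else start[1]
    d=np.array(target)-p; rv=(r.inv()*Rtar).as_rotvec()
    n=int(max(np.ceil(np.linalg.norm(d)/vmax),np.ceil(np.degrees(np.linalg.norm(rv))/amax),1))
    rows=[]
    for i in range(n):
        ri=r*R.from_rotvec(rv*i/n)
        rows.append([*(ri.inv().apply(d/n)).round(4).tolist(),*np.degrees(rv/n).round(2).tolist()])
    for x in rows: print(x,end=",\n")
    return rows
def toolR(axis,yaw_y):
    """tool x along axis; jaw (y) near world direction yaw_y"""
    x=np.array(axis,float);x/=np.linalg.norm(x); y=np.array(yaw_y,float); y-=x*(x@y); y/=np.linalg.norm(y)
    return R.from_matrix(np.c_[x,y,np.cross(x,y)])
def st():
    o=get_obs(); print("t",round(o["time_s"],2),"p",o["ee_pos"].round(4),"F",o["force"].round(1),"w",round(o["grip_width"],4),"q",o["qpos"].round(2)); print(Rt(o).as_matrix().round(3))
E
python3 - <<'E'
from h import *
st()
t=cam("top")
for p in [(293,219),(290,265),(396,257),(381,209)]: print(hit(t,*p,.012).round(3))
E
```

```text
t 0.4 p [0.2431 0.4933 0.2053] F [0.2 0.2 0.7] w 0.0942 q [ 1.05  0.3   1.52  0.    1.32 -0.07]
[[-0.     0.442  0.897]
 [-0.     0.897 -0.442]
 [-1.    -0.    -0.   ]]
[ 0.51  -0.24   0.012]
[ 0.402 -0.238  0.012]
[ 0.429 -0.483  0.012]
[ 0.541 -0.447  0.012]
```

```bash
python3 - <<'E'
from h import *
plan([.596,-.324,.13],toolR([0,0,-1],[1,0,0]),vmax=.055)
E
```

```text
[0.0044, -0.034, 0.0399, 3.75, 0.0, 0.0],
[0.0044, -0.0313, 0.042, 3.75, 0.0, 0.0],
[0.0044, -0.0285, 0.044, 3.75, 0.0, 0.0],
[0.0044, -0.0255, 0.0457, 3.75, 0.0, 0.0],
[0.0044, -0.0225, 0.0473, 3.75, 0.0, 0.0],
[0.0044, -0.0193, 0.0487, 3.75, 0.0, 0.0],
[0.0044, -0.0161, 0.0498, 3.75, 0.0, 0.0],
[0.0044, -0.0128, 0.0508, 3.75, 0.0, 0.0],
[0.0044, -0.0095, 0.0515, 3.75, 0.0, 0.0],
[0.0044, -0.0061, 0.052, 3.75, 0.0, 0.0],
[0.0044, -0.0027, 0.0523, 3.75, 0.0, 0.0],
[0.0044, 0.0008, 0.0524, 3.75, 0.0, 0.0],
[0.0044, 0.0042, 0.0522, 3.75, 0.0, 0.0],
[0.0044, 0.0076, 0.0518, 3.75, 0.0, 0.0],
[0.0044, 0.011, 0.0512, 3.75, 0.0, 0.0],
[0.0044, 0.0143, 0.0504, 3.75, 0.0, 0.0],
[0.0044, 0.0176, 0.0493, 3.75, 0.0, 0.0],
```

Call:
step_arm(
  motion=[
    [[0.0044,-0.034,0.0399,3.75,0,0],[0.0044,-0.0313,0.042,3.75,0,0],[0.0044,-0.0285,0.044,3.75,0,0],[0.0044,-0.0255,0.0457,3.75,0,0],[0.0044,-0.0225,0.0473,3.75,0,0],[0.0044,-0.0193,0.0487,3.75,0,0],[0.0044,-0.0161,0.0498,3.75,0,0],[0.0044,-0.0128,0.0508,3.75,0,0],[0.0044,-0.0095,0.0515,3.75,0,0],[0.0044,-0.0061,0.052,3.75,0,0],[0.0044,-0.0027,0.0523,3.75,0,0],[0.0044,0.0008,0.0524,3.75,0,0]],
  ],
  fingers=0.082,
)

```text
time_s: 1.95
ee_pos: [0.4927, -0.0855, 0.1527]
eef_rot: [1.139, 1.57, -0.106]
force: [0.6, -0.1, 0.2]
grip_width: 0.0823
```

Call:
step_arm(
  motion=[
    [[0.0044,0.0042,0.0522,3.75,0,0],[0.0044,0.0076,0.0518,3.75,0,0],[0.0044,0.011,0.0512,3.75,0,0],[0.0044,0.0143,0.0504,3.75,0,0],[0.0044,0.0176,0.0493,3.75,0,0],[0,0,0,0,0,0],[0,0,0,0,0,0],[0,0,0,0,0,0]],
  ],
)

```text
time_s: 2.95
ee_pos: [0.5962, -0.3231, 0.1313]
eef_rot: [1.068, 1.57, -0.501]
force: [0.8, -0.4, 0.3]
grip_width: 0.0821
```

```bash
python3 - <<'E'
from h import *
st()
s=cam("scene"); cv2.imwrite("pics/s4.png",s["pixels"][:,:,::-1]); crop(s,250,130,430,270,4,"s4c.png")
t=cam("top"); crop(t,270,110,410,250,5,"t4c.png")
plan([.596,-.324,.03],toolR([0,0,-1],[1,0,0]))
E
```

```text
t 2.95 p [ 0.5962 -0.3231  0.1313] F [ 0.8 -0.4  0.3] w 0.0821 q [-0.55  0.65  1.19  0.    1.3  -0.55]
[[ 0.     1.     0.002]
 [-0.     0.002 -1.   ]
 [-1.     0.     0.   ]]
[0.0507, -0.0001, 0.0003, 0.04, 0.01, -0.02],
[0.0507, -0.0001, 0.0004, 0.04, 0.01, -0.02],
```

View pics/s4c.png

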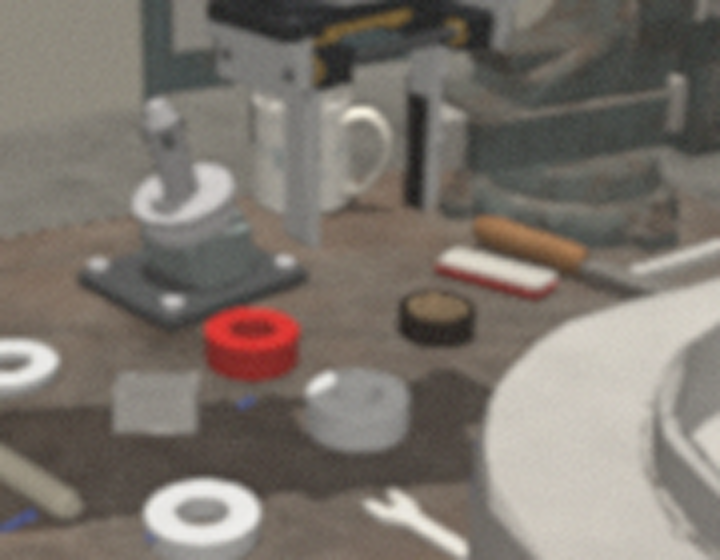

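View pics/t4c.png

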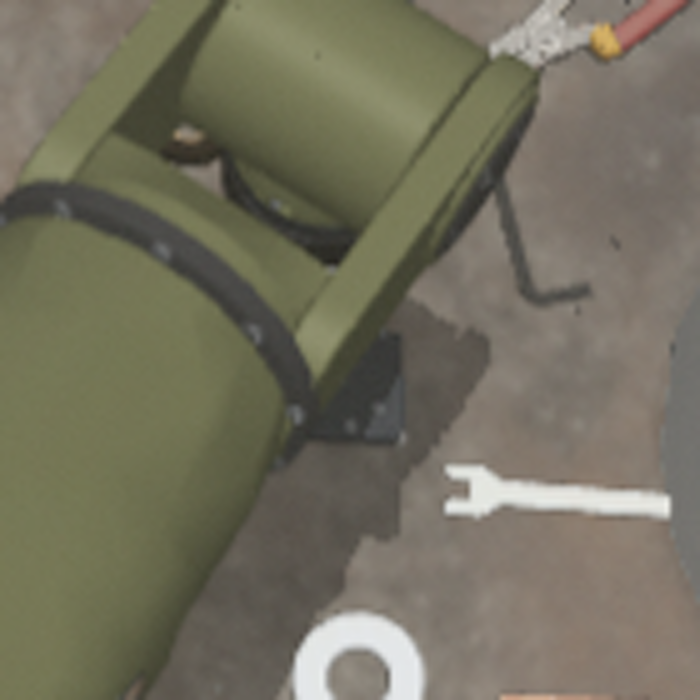

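```bash
python3 - <<'E'
from h import *
st()
s=cam("scene")
o=get_obs();p=o["ee_pos"];r=Rt(o);w=o["grip_width"]/2
k=10;x0,y0,x1,y1=300,145,370,195
im=cv2.resize(s["pixels"][y0:y1,x0:x1,::-1],None,fx=k,fy=k,interpolation=cv2.INTER_CUBIC)
for sg in(-1,1):
    P=[p+r.apply([a,sg*(w+b),c]) for b in(0,.0125) for a,c in((0,-.008),(0,.008),(-.04,.008),(-.04,-.008))]
    q=((proj(s,P)-[x0,y0]+.5)*k-.5).round().astype(int)
    cv2.polylines(im,[q[:4]],True,(0,0,255),1); cv2.polylines(im,[q[4:]],True,(0,255,0),1)
cv2.imwrite("pics/s5.png",im)
E
```

```text
t 3.05 p [ 0.5962 -0.3233  0.1313] F [-0.2  0.4  0.4] w 0.0818 q [-0.55  0.65  1.19  0.    1.3  -0.55]
[[ 0.001  1.     0.001]
 [-0.     0.001 -1.   ]
 [-1.     0.001  0.   ]]
```

View pics/s5.png

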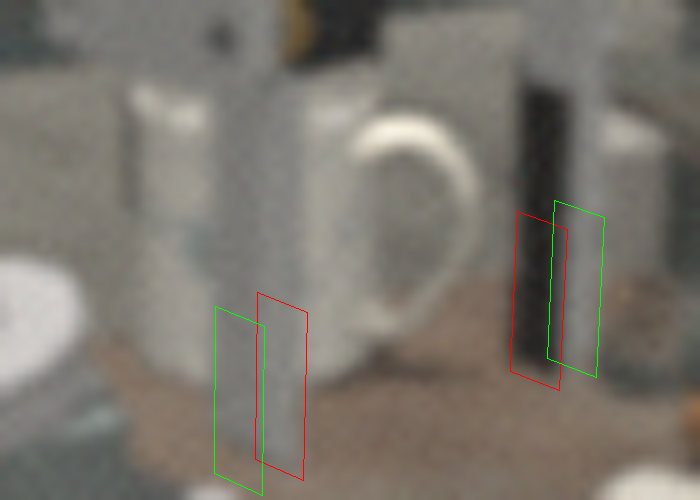

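Call:
step_arm(
  motion=[
    [[0.045,0,0.0007,0,0,0],[0.045,0,0,0,0,0],[0.026,0,0,0,0,0],[0.0125,0,0,0,0,0],[0,0,0,0,0,0],[0,0,0,0,0,0]],
  ],
)

```text
time_s: 3.85
ee_pos: [0.5966, -0.325, 0.0035]
eef_rot: [1.018, 1.569, -0.552]
force: [0.5, 0.2, 1.1]
grip_width: 0.0823
```

```bash
python3 - <<'E'
from h import *
st()
s=cam("scene"); crop(s,290,150,390,260,6,"s6.png")
E
```

```text
t 3.85 p [ 0.5966 -0.325   0.0035] F [0.5 0.2 1.1] w 0.0823 q [-0.55  0.79  1.27  0.    1.08 -0.55]
[[ 0.001  1.     0.   ]
 [-0.001  0.    -1.   ]
 [-1.     0.001  0.001]]
```

View pics/s6.png

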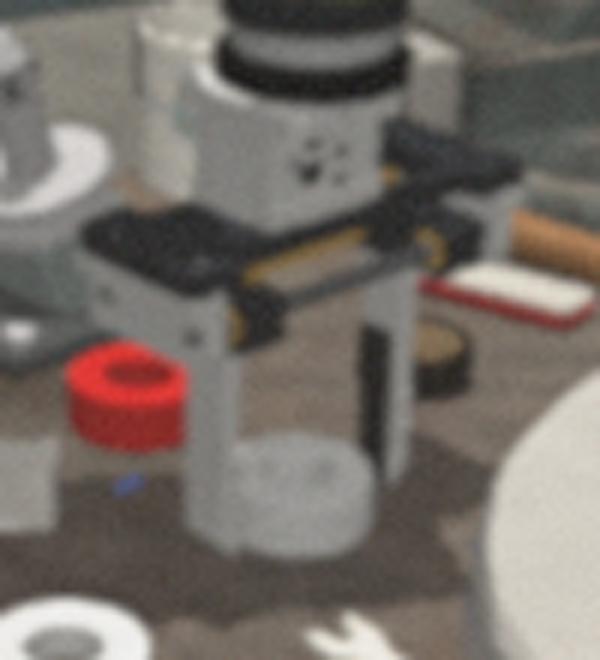

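Call:
step_arm(
  motion=[
    [[0,0,0,0,0,0],[0,0,0,0,0,0],[0,0,0,0,0,0],[0,0,0,0,0,0]],
  ],
  fingers=0.05,
  squeeze=45,
)

```text
time_s: 4.4
ee_pos: [0.5961, -0.3248, 0.0024]
eef_rot: [0.088, 1.571, -1.482]
force: [-2.2, 0.6, 4.1]
grip_width: 0.0611
```

```bash
python3 - <<'E'
from h import *
st()
a=np.array([-.2955,-.004,.9553])
ori=np.array([.643,-.0963,.074])
h=.105 # TCP height along axis
p1=ori+h*a; print(p1)
r=toolR([0,0,-1],[1,0,0]); o=get_obs(); 
print("lift");plan(o["ee_pos"]+[0,0,.13],r)
print("move");plan(p1,toolR(-a,[1,0,0]),start=(o["ee_pos"]+[0,0,.13],r))
E
```

```text
t 4.4 p [ 0.5961 -0.3248  0.0024] F [-2.2  0.6  4.1] w 0.0611 q [-0.55  0.79  1.27 -0.    1.08 -0.55]
[[ 0.  1.  0.]
 [-0.  0. -1.]
 [-1.  0.  0.]]
[ 0.6119725 -0.09672    0.1743065]
lift
[-0.0433, 0.0, 0.0, 0.01, 0.0, -0.0],
[-0.0433, 0.0, 0.0, 0.01, 0.0, -0.0],
[-0.0433, 0.0, 0.0, 0.01, 0.0, -0.0],
move
[-0.0084, 0.0032, -0.0456, 0.01, 0.05, 3.44],
[-0.0081, 0.0037, -0.0456, 0.01, 0.05, 3.44],
[-0.0079, 0.0041, -0.0456, 0.01, 0.05, 3.44],
[-0.0076, 0.0046, -0.0456, 0.01, 0.05, 3.44],
[-0.0072, 0.005, -0.0456, 0.01, 0.05, 3.44],
```

Call:
step_arm(
  motion=[
    [[-0.03,0,0,0,0,0],[-0.05,0,0,0,0,0],[-0.05,0,0,0,0,0],[-0.0084,0.0032,-0.0456,0,0,3.44],[-0.0081,0.0037,-0.0456,0,0,3.44],[-0.0079,0.0041,-0.0456,0,0,3.44],[-0.0076,0.0046,-0.0456,0,0,3.44],[-0.0072,0.005,-0.0456,0,0,3.44],[0,0,0,0,0,0],[0,0,0,0,0,0],[0,0,0,0,0,0]],
  ],
)

```text
time_s: 5.78
ee_pos: [0.6118, -0.0977, 0.1732]
eef_rot: [1.571, 1.272, -0.001]
force: [-0.4, -0.5, -2.9]
grip_width: 0.0614
```

```bash
cat >> h.py <<'E'
def overlay(name,box,k,h,low,ori,a,pts=(),cn="scene"):
    """h thickness; low = ring lower face below TCP"""
    s=cam(cn); o=get_obs();p=o["ee_pos"];r=Rt(o); x0,y0,x1,y1=box
    im=cv2.resize(s["pixels"][y0:y1,x0:x1,::-1],None,fx=k,fy=k,interpolation=cv2.INTER_CUBIC)
    ax=-r.as_matrix()[:,0]
    def dr(P,col): 
        q=((proj(s,P)-[x0,y0]+.5)*k-.5).round().astype(int); cv2.polylines(im,[q],True,col,1)
    if h:
        dr(circ(p-low*ax,ax,.031),(0,255,0)); dr(circ(p+(h-low)*ax,ax,.031),(0,255,0)); dr(circ(p-low*ax,ax,.0148),(0,255,255))
    for hh,rr in((0,.037),(.06,.013),(.074,.006)): dr(circ(np.array(ori)+hh*a,a,rr),(0,0,255))
    cv2.imwrite("pics/"+name,im)
    e=p-ori; al=e@a; print("TCP height on axis",round(al,4),"off-axis",(e-al*a).round(4),"tool vs axis deg",np.degrees(np.arccos(ax@a/np.linalg.norm(a))).round(2))
ORI=np.array([.643,-.0963,.074]); AX=np.array([-.2955,-.004,.9553])
E
python3 - <<'E'
from h import *
st(); overlay("s7.png",(255,110,345,205),8,.024,.0024,ORI,AX)
E
```

```text
t 5.78 p [ 0.6118 -0.0977  0.1732] F [-0.4 -0.5 -2.9] w 0.0614 q [-0.25  0.32  1.6   0.09  0.93 -0.29]
[[ 0.295  0.956 -0.001]
 [-0.    -0.001 -1.   ]
 [-0.956  0.295 -0.   ]]
TCP height on axis 0.104 off-axis [-0.0004 -0.001  -0.0001] tool vs axis deg 0.24
```

View pics/s7.png

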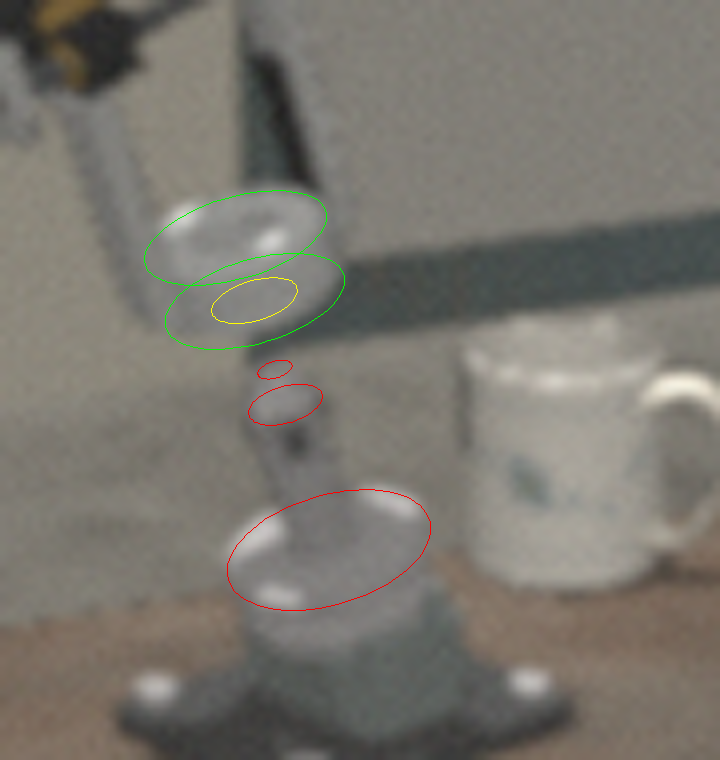

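Call:
step_arm(
  motion=[
    [[0.01,0.0005,0,0,0,0],[0.01,0,0,0,0,0],[0.008,0,0,0,0,0],[0,0,0,0,0,0]],
  ],
)

```text
time_s: 6.32
ee_pos: [0.6204, -0.0967, 0.146]
eef_rot: [1.572, 1.272, 0.002]
force: [0.5, 0.4, -2.1]
grip_width: 0.0613
```

Call:
step_arm(
  motion=[
    [[0.006,0,0,0,0,0],[0.006,0,0,0,0,0],[0.004,0,0,0,0,0],[0,0,0,0,0,0]],
  ],
)

```text
time_s: 6.82
ee_pos: [0.6253, -0.0967, 0.1314]
eef_rot: [1.571, 1.271, 0.001]
force: [-0.1, -0.1, -1.7]
grip_width: 0.0614
```

```bash
python3 - <<'E'
from h import *
st(); overlay("s8.png",(255,110,345,205),8,.024,.0024,ORI,AX)
E
```

```text
t 6.83 p [ 0.6253 -0.0967  0.1314] F [-0.1 -0.1 -1.7] w 0.0614 q [-0.24  0.39  1.61  0.09  0.85 -0.29]
[[ 0.295  0.955  0.   ]
 [ 0.     0.    -1.   ]
 [-0.955  0.295 -0.   ]]
TCP height on axis 0.0604 off-axis [ 0.0002 -0.0002  0.0001] tool vs axis deg 0.22
```

View pics/s8.png

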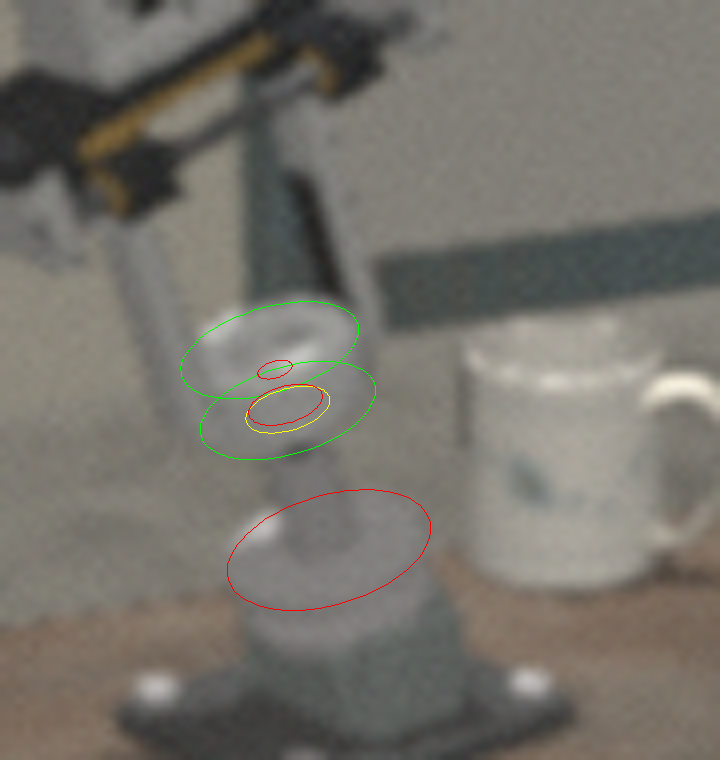

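Call:
step_arm(
  motion=[
    [[0.005,0,0.0004,0,0,0],[0.005,0,0,0,0,0],[0.004,0,0,0,0,0],[0,0,0,0,0,0]],
  ],
  squeeze=60,
)

```text
time_s: 7.38
ee_pos: [0.6293, -0.0971, 0.1177]
eef_rot: [1.572, 1.271, 0.001]
force: [-0.2, -0.7, -4.9]
grip_width: 0.0613
```

Call:
step_arm(
  motion=[
    [[0.005,0,0,0,0,0],[0.005,0,0,0,0,0],[0.005,0,0,0,0,0],[0.005,0,0,0,0,0]],
  ],
)

```text
time_s: 7.88
ee_pos: [0.6355, -0.0971, 0.0989]
eef_rot: [1.571, 1.271, 0.0]
force: [-2.4, -0.3, -0.5]
grip_width: 0.061
```

```bash
python3 - <<'E'
from h import *
st(); print(get_obs()["moment"].round(2)); overlay("s9.png",(255,110,345,205),8,.024,.0024,ORI,AX)
E
```

```text
t 7.88 p [ 0.6355 -0.0971  0.0989] F [-2.4 -0.3 -0.5] w 0.061 q [-0.24  0.45  1.6   0.1   0.8  -0.3 ]
[[ 0.296  0.955  0.   ]
 [ 0.     0.    -1.   ]
 [-0.955  0.296 -0.   ]]
[-0.04  0.57 -0.01]
TCP height on axis 0.0254 off-axis [-0.0001 -0.0007 -0.    ] tool vs axis deg 0.22
```

View pics/s9.png

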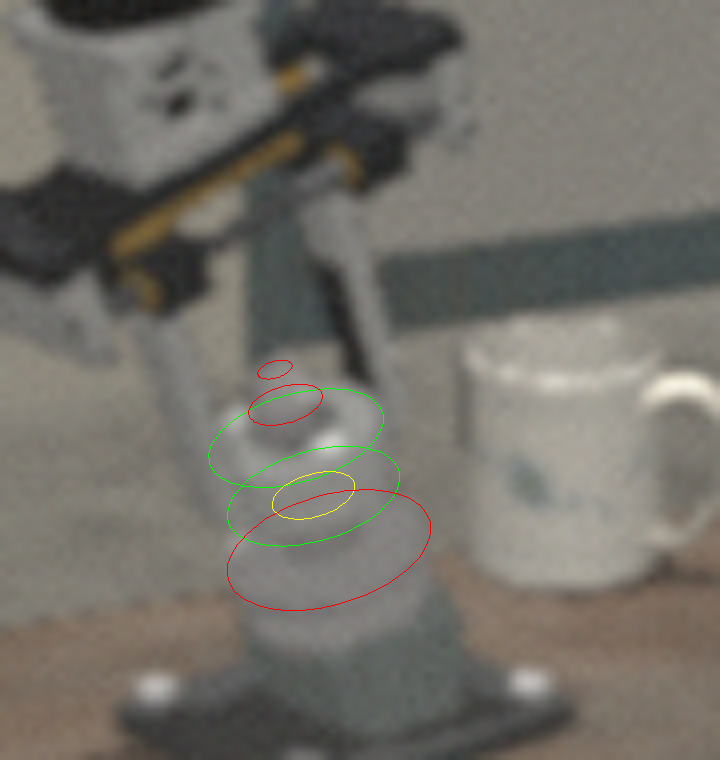

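Call:
step_arm(
  motion=[
    [[0.005,0,0,0,0,0],[0.005,0,0,0,0,0],[0.005,0,0,0,0,0],[0,0,0,0,0,0]],
  ],
)

```text
time_s: 8.43
ee_pos: [0.6398, -0.0971, 0.0845]
eef_rot: [1.571, 1.271, 0.001]
force: [-0.6, -0.3, -2.5]
grip_width: 0.0614
```

```bash
python3 - <<'E'
from h import *
st(); print(get_obs()["moment"].round(2)); overlay("s10.png",(255,110,345,205),8,.024,.0024,ORI,AX)
E
```

```text
t 8.43 p [ 0.6398 -0.0971  0.0845] F [-0.6 -0.3 -2.5] w 0.0614 q [-0.24  0.48  1.6   0.1   0.77 -0.3 ]
[[ 0.295  0.955  0.   ]
 [ 0.     0.    -1.   ]
 [-0.955  0.295 -0.   ]]
[-0.03  0.31 -0.04]
TCP height on axis 0.0113 off-axis [ 0.0002 -0.0008  0.    ] tool vs axis deg 0.22
```

View pics/s10.png

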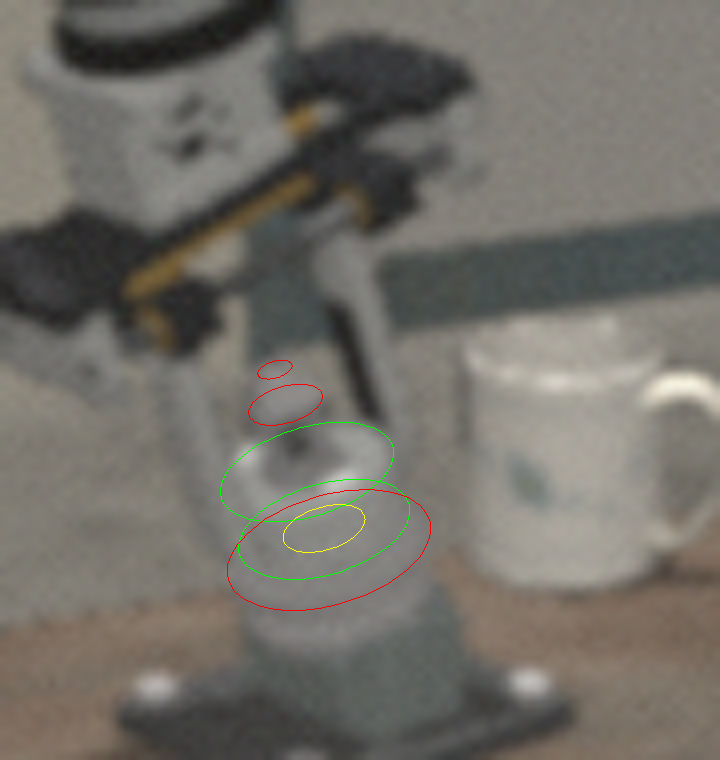

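Call:
step_arm(
  motion=[
    [[0,0,0,0,0,0],[0,0,0,0,0,0],[0,0,0,0,0,0]],
  ],
  fingers=0.082,
)

```text
time_s: 8.85
ee_pos: [0.64, -0.0972, 0.0854]
eef_rot: [1.57, 1.27, -0.0]
force: [0.6, 0.4, -0.1]
grip_width: 0.0813
```

Call:
step_arm(
  motion=[
    [[-0.02,0,0,0,0,0],[-0.05,0,0,0,0,0],[-0.05,0,0,0,0,0]],
  ],
)

```text
time_s: 9.22
ee_pos: [0.6036, -0.0971, 0.2023]
eef_rot: [1.57, 1.27, -0.001]
force: [2.1, -0.3, 0.7]
grip_width: 0.0818
```

```bash
python3 - <<'E'
from h import *
st(); overlay("s11.png",(255,110,345,205),8,0,0,ORI,AX)
plan([.4508,-.3546,.05],toolR([0,0,-1],[1,0,0]),vmax=.05)
E
```

```text
t 9.22 p [ 0.6036 -0.0971  0.2023] F [ 2.1 -0.3  0.7] w 0.0818 q [-0.25  0.27  1.59  0.09  0.99 -0.29]
[[ 0.296  0.955  0.   ]
 [-0.     0.    -1.   ]
 [-0.955  0.296  0.   ]]
TCP height on axis 0.141 off-axis [ 0.0032 -0.0007  0.001 ] tool vs axis deg 0.66
[0.0151, -0.0279, 0.0367, 0.01, 0.02, -2.53],
[0.0163, -0.0272, 0.0367, 0.01, 0.02, -2.53],
[0.0175, -0.0265, 0.0367, 0.01, 0.02, -2.53],
[0.0186, -0.0256, 0.0367, 0.01, 0.02, -2.53],
[0.0197, -0.0248, 0.0367, 0.01, 0.02, -2.53],
[0.0208, -0.0239, 0.0367, 0.01, 0.02, -2.53],
[0.0218, -0.0229, 0.0367, 0.01, 0.02, -2.53],
```

View pics/s11.png

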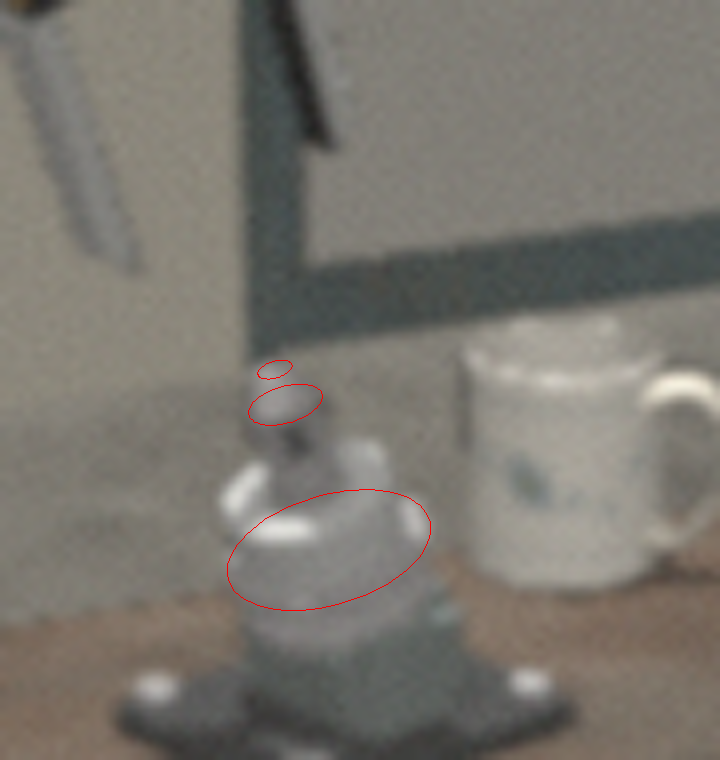

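Call:
step_arm(
  motion=[
    [[0.0151,-0.0279,0.0367,0,0,-2.53],[0.0163,-0.0272,0.0367,0,0,-2.53],[0.0175,-0.0265,0.0367,0,0,-2.53],[0.0186,-0.0256,0.0367,0,0,-2.53],[0.0197,-0.0248,0.0367,0,0,-2.53],[0.0208,-0.0239,0.0367,0,0,-2.53],[0.0218,-0.0229,0.0367,0,0,-2.53],[0,0,0,0,0,0],[0,0,0,0,0,0]],
  ],
)

```text
time_s: 10.4
ee_pos: [0.4497, -0.3539, 0.0423]
eef_rot: [-1.479, 1.563, -3.05]
force: [0.7, 0.3, 0.4]
grip_width: 0.0823
```

```bash
python3 - <<'E'
from h import *
st(); plan([.4508,-.3546,.0025],toolR([0,0,-1],[1,0,0]),vmax=.03)
E
```

```text
t 10.4 p [ 0.4497 -0.3539  0.0423] F [0.7 0.3 0.4] w 0.0823 q [-0.73  0.53  1.6  -0.01  1.01 -0.72]
[[-0.007  1.     0.   ]
 [-0.001  0.    -1.   ]
 [-1.    -0.007  0.001]]
[0.0199, 0.0007, 0.0003, 0.01, 0.02, 0.21],
[0.0199, 0.0006, 0.0003, 0.01, 0.02, 0.21],
```

Call:
step_arm(
  motion=[
    [[0.02,0.0006,0.0003,0,0,0.2],[0.013,0.0006,0.0003,0,0,0.2],[0.0068,0,0,0,0,0],[0,0,0,0,0,0],[0,0,0,0,0,0]],
  ],
)

```text
time_s: 11.02
ee_pos: [0.4505, -0.3549, 0.0019]
eef_rot: [-1.186, 1.569, -2.756]
force: [0.5, -0.2, -0.8]
grip_width: 0.0821
```

```bash
python3 - <<'E'
from h import *
st(); s=cam("scene"); crop(s,250,190,350,290,6,"s12.png")
E
```

```text
t 11.03 p [ 0.4505 -0.3549  0.0019] F [ 0.5 -0.2 -0.8] w 0.0821 q [-0.73  0.6   1.62 -0.    0.93 -0.73]
[[-0.001  1.     0.   ]
 [-0.001  0.    -1.   ]
 [-1.    -0.001  0.001]]
```

View pics/s12.png

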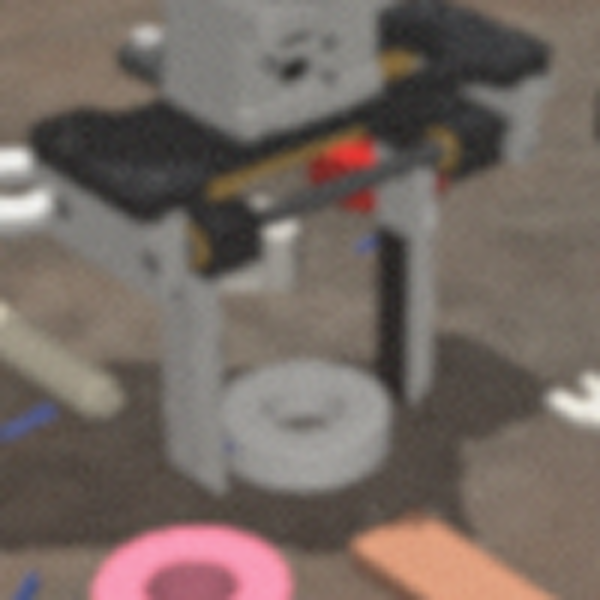

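Call:
step_arm(
  motion=[
    [[0,0,0,0,0,0],[0,0,0,0,0,0],[0,0,0,0,0,0],[0,0,0,0,0,0],[-0.03,0,0,0,0,0],[-0.045,0,0,0,0,0],[-0.05,0,0,0,0,0],[0,0,0,0,0,0]],
  ],
  fingers=0.05,
  squeeze=50,
)

```text
time_s: 12.08
ee_pos: [0.4516, -0.3557, 0.13]
eef_rot: [0.591, 1.566, -0.979]
force: [-0.6, -0.3, -0.8]
grip_width: 0.06
```

```bash
python3 - <<'E'
from h import *
st(); p=np.array([.6433,-.0967,.074])+.105*AX; print(p);plan(p,toolR(-AX,[1,0,0]),vmax=.05)
E
```

```text
t 12.07 p [ 0.4516 -0.3557  0.13  ] F [-0.6 -0.3 -0.8] w 0.06 q [-0.73  0.42  1.54 -0.    1.18 -0.73]
[[ 0.003  1.     0.   ]
 [-0.004  0.    -1.   ]
 [-1.     0.003  0.004]]
[ 0.6122725 -0.09712    0.1743065]
[-0.0064, 0.023, -0.0369, 0.01, 0.07, 2.43],
[-0.0054, 0.0232, -0.0369, 0.01, 0.07, 2.43],
[-0.0044, 0.0234, -0.0369, 0.01, 0.07, 2.43],
[-0.0033, 0.0236, -0.0369, 0.01, 0.07, 2.43],
[-0.0023, 0.0237, -0.037, 0.01, 0.07, 2.43],
[-0.0012, 0.0238, -0.037, 0.01, 0.07, 2.43],
[-0.0002, 0.0238, -0.037, 0.01, 0.07, 2.43],
```

Call:
step_arm(
  motion=[
    [[-0.0074,0.023,-0.0369,0,0,2.43],[-0.0064,0.0232,-0.0369,0,0,2.43],[-0.0054,0.0234,-0.0369,0,0,2.43],[-0.0033,0.0236,-0.0369,0,0,2.43],[-0.0013,0.0237,-0.037,0,0,2.43],[0.0004,0.0238,-0.037,0,0,2.43],[0.0004,0.0238,-0.037,0,0,2.43],[0,0,0,0,0,0],[0,0,0,0,0,0],[0,0,0,0,0,0]],
  ],
)

```text
time_s: 13.32
ee_pos: [0.6113, -0.0969, 0.1694]
eef_rot: [1.571, 1.277, -0.0]
force: [-0.3, -0.1, 0.2]
grip_width: 0.06
```

```bash
python3 - <<'E'
from h import *
st(); overlay("s13.png",(255,110,345,205),8,.016,.002,ORI,AX)
p=np.array([.6433,-.0967,.074])+.075*AX; plan(p,toolR(-AX,[1,0,0]),vmax=.01)
E
```

```text
t 13.32 p [ 0.6113 -0.0969  0.1694] F [-0.3 -0.1  0.2] w 0.06 q [-0.25  0.33  1.6   0.09  0.93 -0.29]
[[ 0.29   0.957 -0.001]
 [-0.    -0.001 -1.   ]
 [-0.957  0.29  -0.   ]]
TCP height on axis 0.1006 off-axis [-0.0018 -0.0002 -0.0006] tool vs axis deg 0.41
[0.0086, 0.0008, 0.0, 0.01, 0.08, 0.11],
[0.0086, 0.0008, 0.0, 0.01, 0.08, 0.11],
[0.0086, 0.0008, 0.0, 0.01, 0.08, 0.11],
```

View pics/s13.png

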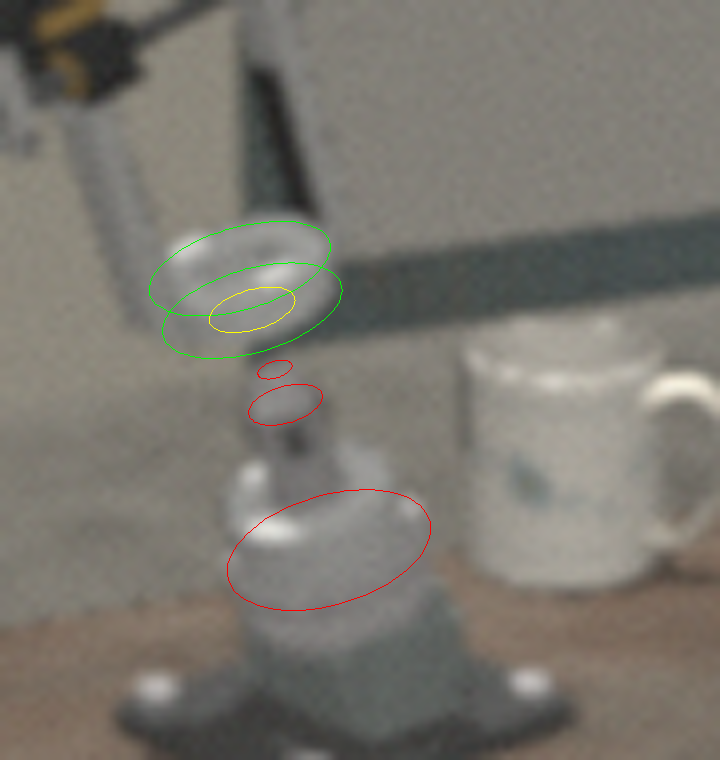

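```bash
python3 - <<'E'
from h import *
s=cam("scene"); crop(s,262,125,312,165,15,"s14.png")
E
```

```text
(no output)
```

View pics/s14.png

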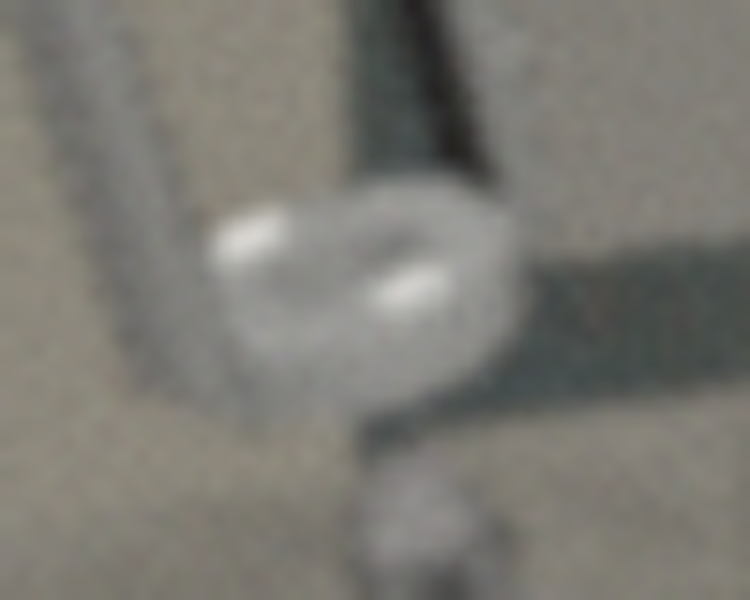

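Call:
step_arm(
  motion=[
    [[0.006,0.0012,0,0,0.1,0.15],[0.006,0.0012,0,0,0.1,0.15],[0,0,0,0,0,0],[0,0,0,0,0,0]],
  ],
)

```text
time_s: 13.92
ee_pos: [0.6176, -0.0961, 0.1592]
eef_rot: [1.582, 1.271, 0.012]
force: [0.0, 0.0, -1.1]
grip_width: 0.0597
```

```bash
python3 - <<'E'
from h import *
st(); overlay("s15.png",(265,120,335,200),9,.016,-.001,[.6433,-.0967,.074],AX)
E
```

```text
t 13.93 p [ 0.6176 -0.0961  0.1592] F [ 0.   0.  -1.1] w 0.0597 q [-0.25  0.35  1.6   0.1   0.91 -0.29]
[[ 0.296  0.955  0.001]
 [ 0.004  0.    -1.   ]
 [-0.955  0.296 -0.003]]
TCP height on axis 0.0891 off-axis [0.0006 0.001  0.0002] tool vs axis deg 0.03
```

View pics/s15.png

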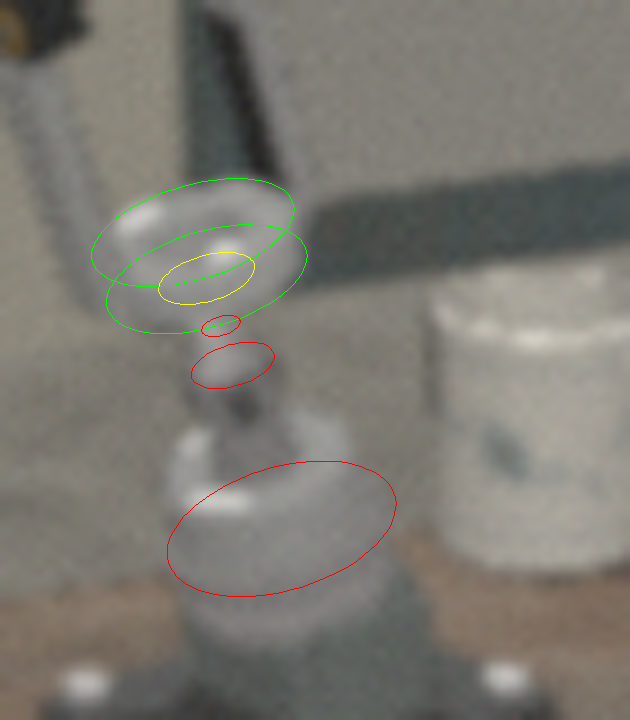

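Call:
step_arm(
  motion=[
    [[0.009,-0.0004,0.0006,0,0,0],[0.009,0,0,0,0,0],[0.008,0,0,0,0,0],[0,0,0,0,0,0]],
  ],
)

```text
time_s: 14.48
ee_pos: [0.6247, -0.0964, 0.1332]
eef_rot: [1.583, 1.272, 0.013]
force: [-0.0, -1.2, -0.5]
grip_width: 0.0603
```

Call:
step_arm(
  motion=[
    [[0.004,0,0,0,0,0],[0.004,0,0,0,0,0],[0.004,0,0,0,0,0],[0,0,0,0,0,0]],
  ],
  squeeze=60,
)

```text
time_s: 14.98
ee_pos: [0.6283, -0.0965, 0.1223]
eef_rot: [1.582, 1.271, 0.012]
force: [-0.4, 0.2, -1.7]
grip_width: 0.0603
```

```bash
python3 - <<'E'
from h import *
st(); overlay("s16.png",(265,120,335,200),9,.016,-.001,[.6433,-.0967,.074],AX)
E
```

```text
t 14.97 p [ 0.6283 -0.0965  0.1223] F [-0.4  0.2 -1.7] w 0.0603 q [-0.24  0.41  1.6   0.1   0.84 -0.3 ]
[[ 0.295  0.955  0.001]
 [ 0.004  0.    -1.   ]
 [-0.955  0.295 -0.003]]
TCP height on axis 0.0506 off-axis [0.     0.0005 0.    ] tool vs axis deg 0.02
```

View pics/s16.png

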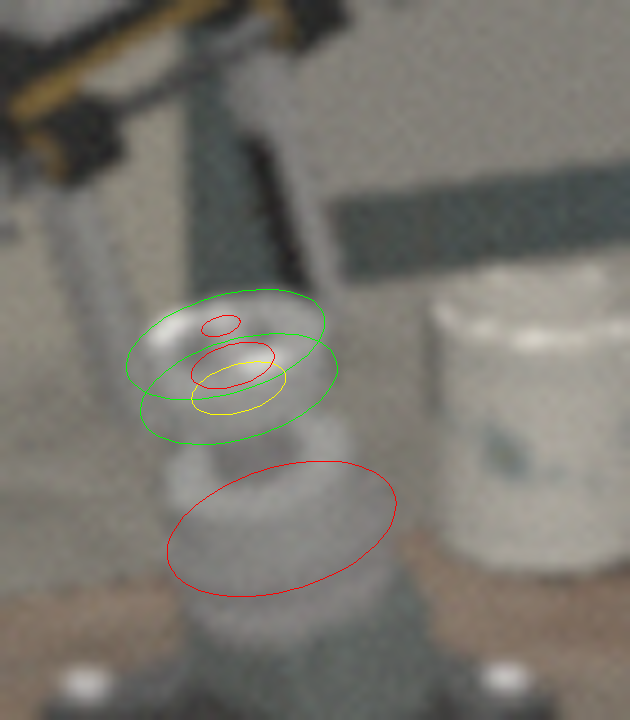

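Call:
step_arm(
  motion=[
    [[0.005,0,0.0003,0,0,0],[0.005,0,0,0,0,0],[0.005,0,0,0,0,0],[0,0,0,0,0,0]],
  ],
)

```text
time_s: 15.52
ee_pos: [0.6327, -0.0967, 0.1077]
eef_rot: [1.583, 1.271, 0.013]
force: [-1.8, -0.1, -3.7]
grip_width: 0.06
```

Call:
step_arm(
  motion=[
    [[0.004,0,0,0,0,0],[0.004,0,0,0,0,0],[0.0025,0,0,0,0,0],[0,0,0,0,0,0]],
  ],
)

```text
time_s: 16.02
ee_pos: [0.636, -0.0967, 0.0982]
eef_rot: [1.582, 1.271, 0.012]
force: [-3.2, 0.8, -1.4]
grip_width: 0.0596
```

```bash
python3 - <<'E'
from h import *
st(); print(get_obs()["moment"].round(2));overlay("s17.png",(265,120,335,200),9,.016,-.001,[.6433,-.0967,.074],AX)
E
```

```text
t 16.02 p [ 0.636  -0.0967  0.0982] F [-3.2  0.8 -1.4] w 0.0596 q [-0.24  0.46  1.6   0.1   0.8  -0.3 ]
[[ 0.295  0.955  0.001]
 [ 0.004  0.    -1.   ]
 [-0.955  0.295 -0.003]]
[ 0.02  0.81 -0.02]
TCP height on axis 0.0253 off-axis [0.0002 0.0001 0.0001] tool vs axis deg 0.02
```

View pics/s17.png

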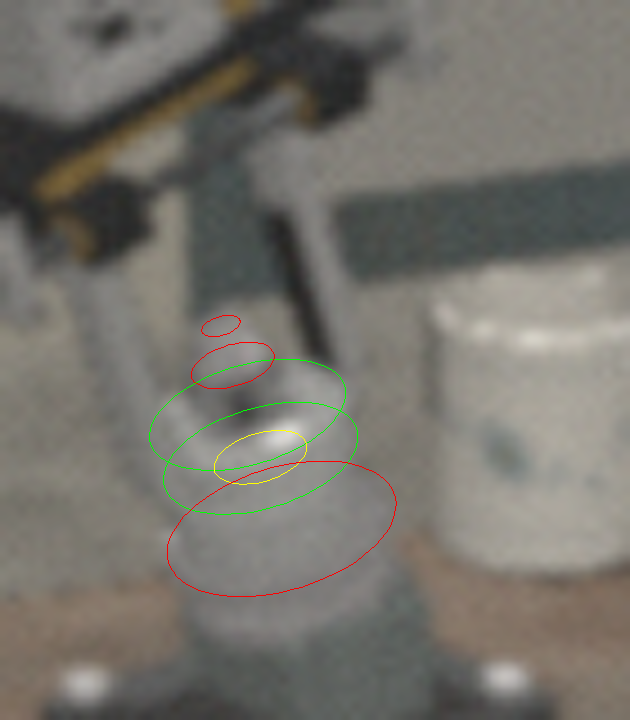

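Call:
step_arm(
  motion=[
    [[0.002,0,0,0,0,0],[0.0015,0,0,0,0,0],[0,0,0,0,0,0]],
  ],
)

```text
time_s: 16.45
ee_pos: [0.6369, -0.0966, 0.0952]
eef_rot: [1.582, 1.271, 0.012]
force: [-5.6, 0.4, 1.5]
grip_width: 0.0602
```

```bash
python3 - <<'E'
from h import *
st(); print(get_obs()["moment"].round(2));s=cam("scene");crop(s,272,145,322,195,15,"s18.png")
E
```

```text
t 16.45 p [ 0.6369 -0.0966  0.0952] F [-5.6  0.4  1.5] w 0.0602 q [-0.24  0.46  1.6   0.1   0.79 -0.3 ]
[[ 0.296  0.955  0.001]
 [ 0.004  0.    -1.   ]
 [-0.955  0.296 -0.003]]
[0.   1.13 0.05]
```

View pics/s18.png

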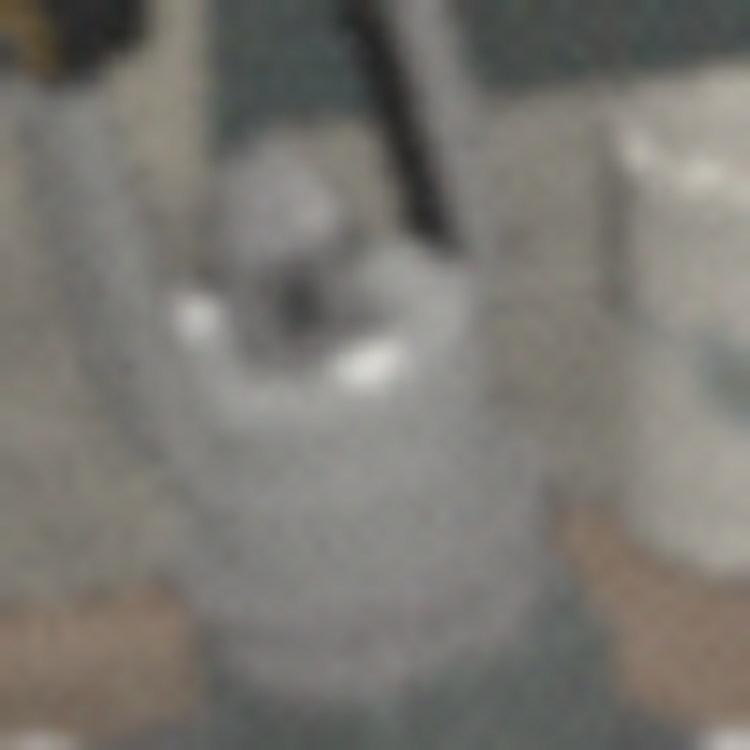

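Call:
step_arm(
  motion=[
    [[0,0,0,0,0,0],[0,0,0,0,0,0],[0,0,0,0,0,0],[-0.03,0,0,0,0,0],[-0.05,0,0,0,0,0],[-0.04,0,0,0,0,0],[0,0,0,0,0,0]],
  ],
  fingers=0.082,
)

```text
time_s: 17.38
ee_pos: [0.6022, -0.0974, 0.2131]
eef_rot: [1.577, 1.265, 0.007]
force: [0.6, -0.5, -0.3]
grip_width: 0.0819
```

```bash
python3 - <<'E'
from h import *
st(); O=np.array([.6433,-.0967,.074])
x0,y0,x1,y1=265,145,335,205;k=10
s=cam("scene"); im=cv2.resize(s["pixels"][y0:y1,x0:x1,::-1],None,fx=k,fy=k,interpolation=cv2.INTER_CUBIC)
cv2.imwrite("pics/s19.png",im)
for h,r,c in((0,.037,(0,0,255)),(.024,.031,(0,255,0)),(.040,.031,(255,0,0)),(.0455,.0172,(0,255,255)),(.074,.006,(0,0,255))):
    q=((proj(s,circ(O+h*AX,AX,r))-[x0,y0]+.5)*k-.5).round().astype(int); cv2.polylines(im,[q],True,c,1)
cv2.imwrite("pics/s20.png",im)
plan([.4728,-.1298,.05],toolR([0,0,-1],[1,0,0]),vmax=.04)
E
```

```text
t 17.38 p [ 0.6022 -0.0974  0.2131] F [ 0.6 -0.5 -0.3] w 0.0819 q [-0.26  0.26  1.58  0.09  1.   -0.29]
[[ 0.301  0.954  0.001]
 [ 0.002  0.001 -1.   ]
 [-0.954  0.301 -0.002]]
[0.0192, -0.0285, 0.0055, 0.01, -0.03, -2.89],
[0.0206, -0.0275, 0.0055, 0.01, -0.03, -2.89],
[0.0219, -0.0264, 0.0055, 0.01, -0.03, -2.89],
[0.0232, -0.0253, 0.0055, 0.01, -0.03, -2.89],
[0.0245, -0.0241, 0.0054, 0.01, -0.03, -2.89],
[0.0257, -0.0228, 0.0054, 0.01, -0.03, -2.89],
```

View pics/s19.png

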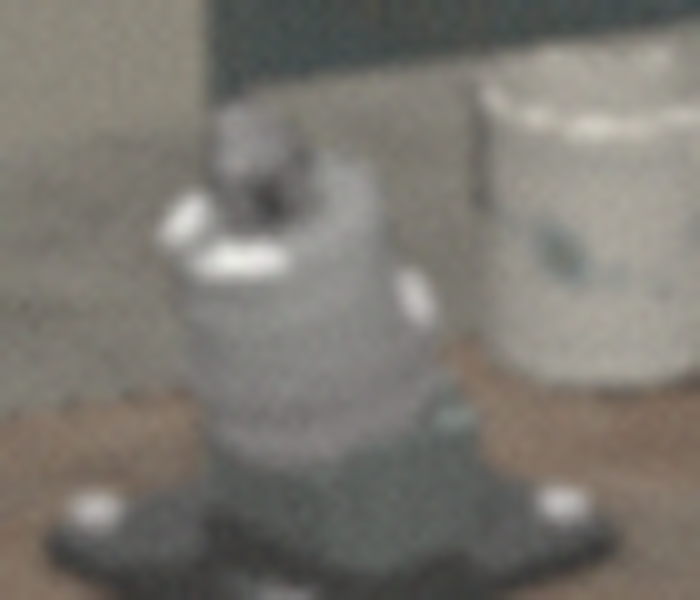

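View pics/s20.png

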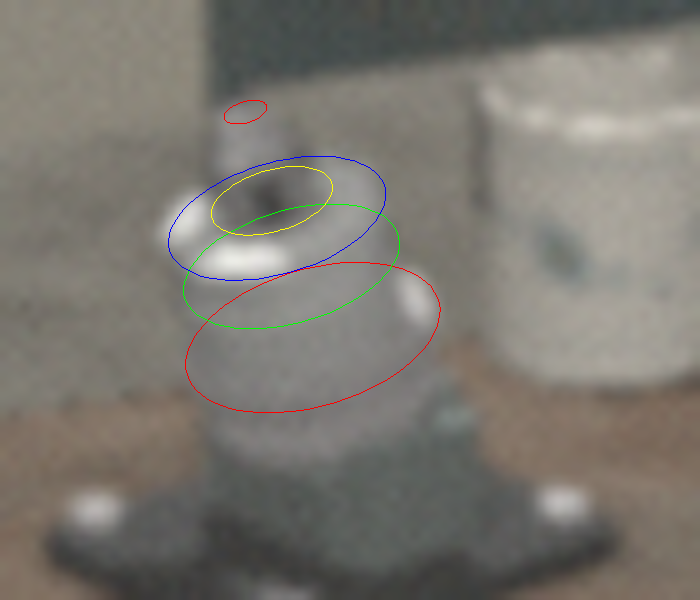

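Call:
step_arm(
  motion=[
    [[-0.005,-0.04,0.005,0,0,-2.9],[0,-0.04,0.005,0,0,-2.9]],
  ],
)

```text
time_s: 17.68
ee_pos: [0.5218, -0.107, 0.1909]
eef_rot: [1.592, 1.375, 0.022]
force: [-0.1, 0.3, -0.4]
grip_width: 0.0818
```

```bash
python3 - <<'E'
from h import *
st(); plan([.4728,-.1298,.04],toolR([0,0,-1],[1,0,0]),vmax=.04)
E
```

```text
t 17.68 p [ 0.5218 -0.107   0.1909] F [-0.1  0.3 -0.4] w 0.0818 q [-0.3   0.17  1.73  0.07  1.06 -0.33]
[[ 0.194  0.981  0.002]
 [ 0.004  0.001 -1.   ]
 [-0.981  0.194 -0.004]]
[0.0277, -0.0155, 0.0047, 0.02, -0.05, -2.24],
[0.0283, -0.0144, 0.0046, 0.02, -0.05, -2.24],
[0.0288, -0.0133, 0.0046, 0.02, -0.05, -2.24],
[0.0293, -0.0121, 0.0046, 0.02, -0.05, -2.24],
[0.0298, -0.011, 0.0046, 0.02, -0.05, -2.24],
```

Call:
step_arm(
  motion=[
    [[0.0277,-0.0155,0.0047,0,-0.05,-2.24],[0.0283,-0.0144,0.0046,0,-0.05,-2.24],[0.0288,-0.0133,0.0046,0,-0.05,-2.24],[0.0293,-0.0121,0.0046,0,-0.05,-2.24],[0.0298,-0.011,0.0046,0,-0.05,-2.24],[0,0,0,0,0,0],[0,0,0,0,0,0]],
  ],
)

```text
time_s: 18.55
ee_pos: [0.4751, -0.13, 0.0416]
eef_rot: [1.36, 1.567, -0.21]
force: [0.1, -0.1, -0.5]
grip_width: 0.0818
```

```bash
python3 - <<'E'
from h import *
st(); plan([.4726,-.1298,.0018],toolR([0,0,-1],[1,0,0]),vmax=.04)
E
```

```text
t 18.55 p [ 0.4751 -0.13    0.0416] F [ 0.1 -0.1 -0.5] w 0.0818 q [-0.34  0.38  1.84  0.    0.92 -0.34]
[[ 0.004  1.     0.001]
 [-0.001  0.001 -1.   ]
 [-1.     0.004  0.001]]
[0.0398, -0.0026, -0.0002, 0.06, 0.05, -0.23],
```

Call:
step_arm(
  motion=[
    [[0.022,-0.0018,0.0001,0,0.05,-0.2],[0.012,0,0,0,0,0],[0.0058,0,0,0,0,0],[0,0,0,0,0,0],[0,0,0,0,0,0]],
  ],
)

```text
time_s: 19.18
ee_pos: [0.4732, -0.1303, 0.0024]
eef_rot: [1.133, 1.57, -0.437]
force: [0.9, 1.3, 0.0]
grip_width: 0.0822
```

```bash
python3 - <<'E'
from h import *
st(); s=cam("scene"); crop(s,205,170,305,260,6,"s21.png")
E
```

```text
t 19.18 p [ 0.4732 -0.1303  0.0024] F [0.9 1.3 0. ] w 0.0822 q [-0.34  0.45  1.86 -0.    0.84 -0.34]
[[ 0.001  1.     0.001]
 [-0.     0.001 -1.   ]
 [-1.     0.001  0.   ]]
```

View pics/s21.png

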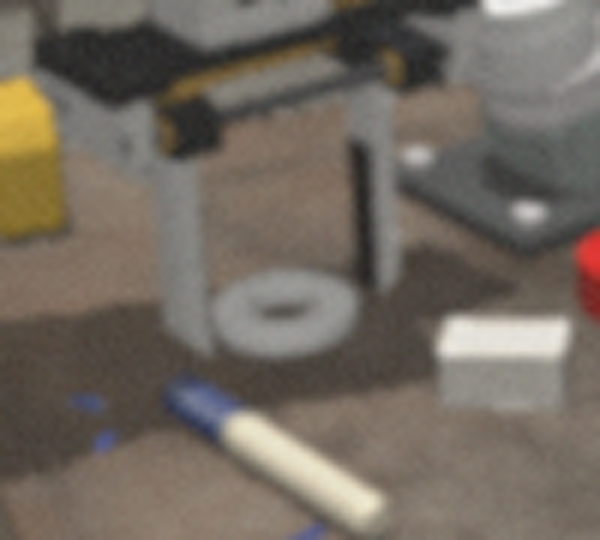

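Call:
step_arm(
  motion=[
    [[0.001,0,0,0,0,0],[0,0,0,0,0,0],[0,0,0,0,0,0],[0,0,0,0,0,0],[-0.03,0,0,0,0,0],[-0.05,0,0,0,0,0],[-0.055,0,0,0,0,0],[-0.04,0,0,0,0,0],[0,0,0,0,0,0],[0,0,0,0,0,0]],
  ],
  fingers=0.05,
  squeeze=45,
)

```text
time_s: 20.48
ee_pos: [0.4724, -0.13, 0.1748]
eef_rot: [-1.818, 1.57, 2.895]
force: [0.2, 0.2, -1.2]
grip_width: 0.0607
```

```bash
python3 - <<'E'
from h import *
st(); overlay("s22.png",(215,110,305,190),8,.010,.001,ORI,AX); p=np.array([.643,-.0970,.074])+.100*AX; plan(p,toolR(-AX,[1,0,0]),vmax=.05)
E
```

```text
t 20.48 p [ 0.4724 -0.13    0.1748] F [ 0.2  0.2 -1.2] w 0.0607 q [-0.34  0.2   1.72 -0.    1.22 -0.34]
[[-0.001  1.     0.001]
 [ 0.     0.001 -1.   ]
 [-1.    -0.001 -0.   ]]
TCP height on axis 0.1466 off-axis [-0.1274 -0.0331 -0.0395] tool vs axis deg 17.3
[0.0016, 0.0471, -0.0108, 0.03, 0.07, 5.77],
[0.0063, 0.0467, -0.0108, 0.03, 0.07, 5.77],
[0.011, 0.0458, -0.0109, 0.03, 0.07, 5.77],
```

View pics/s22.png

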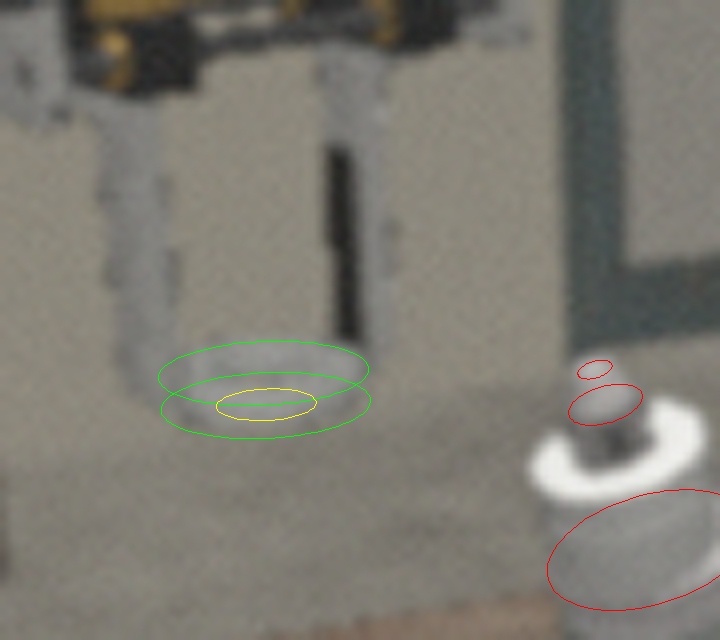

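Call:
step_arm(
  motion=[
    [[-0.0044,0.0465,-0.0108,0,0.07,5.77],[0.0043,0.0462,-0.0108,0,0.07,5.77],[0.011,0.0453,-0.0109,0,0.07,5.77],[0,0,0,0,0,0],[0,0,0,0,0,0],[0,0,0,0,0,0]],
  ],
)

```text
time_s: 21.28
ee_pos: [0.6117, -0.0979, 0.1787]
eef_rot: [1.583, 1.27, 0.012]
force: [-0.7, -0.4, -0.3]
grip_width: 0.0612
```

```bash
python3 - <<'E'
from h import *
st(); O=np.array([.643,-.0970,.074]);overlay("s23.png",(255,110,345,205),8,.010,.001,O,AX); plan(O+.08*AX,toolR(-AX,[1,0,0]),vmax=.01)
E
```

```text
t 21.27 p [ 0.6117 -0.0979  0.1787] F [-0.7 -0.4 -0.3] w 0.0612 q [-0.25  0.31  1.6   0.1   0.94 -0.3 ]
[[ 0.296  0.955  0.001]
 [ 0.004 -0.    -1.   ]
 [-0.955  0.296 -0.003]]
TCP height on axis 0.1095 off-axis [ 0.0012 -0.0005  0.0004] tool vs axis deg 0.1
[0.0098, -0.0004, -0.0002, 0.02, 0.01, -0.03],
[0.0098, -0.0004, -0.0002, 0.02, 0.01, -0.03],
[0.0098, -0.0004, -0.0002, 0.02, 0.01, -0.03],
```

View pics/s23.png

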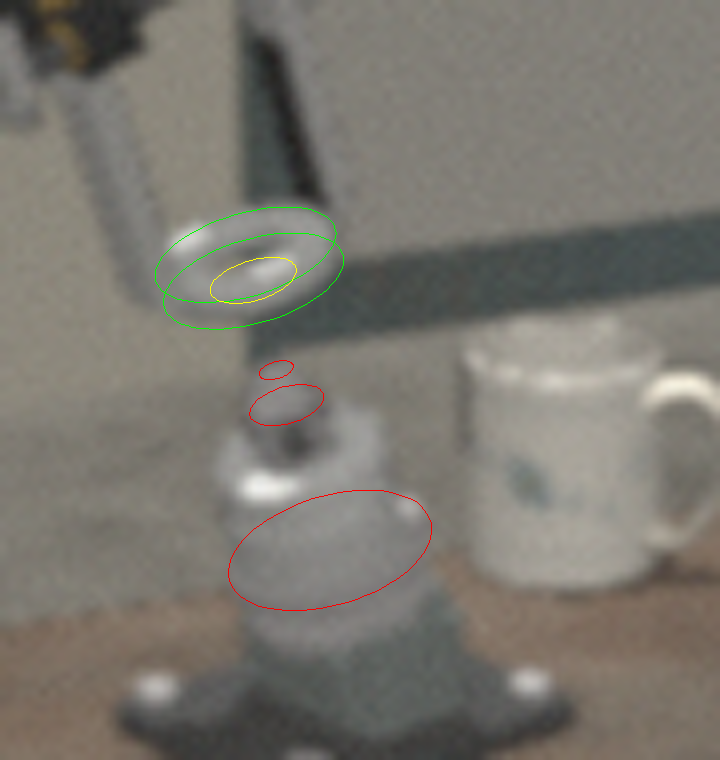

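Call:
step_arm(
  motion=[
    [[0.01,-0.0004,-0.0003,0,0,0],[0.01,-0.0004,-0.0003,0,0,0],[0.009,-0.0004,-0.0003,0,0,0],[0,0,0,0,0,0]],
  ],
)

```text
time_s: 21.82
ee_pos: [0.6195, -0.0964, 0.1497]
eef_rot: [1.584, 1.27, 0.014]
force: [0.2, -0.2, -0.1]
grip_width: 0.061
```

Call:
step_arm(
  motion=[
    [[0.008,0,0,0,0,0],[0.008,0,0,0,0,0],[0.006,0,0,0,0,0],[0,0,0,0,0,0]],
  ],
  squeeze=60,
)

```text
time_s: 22.32
ee_pos: [0.6261, -0.0965, 0.1292]
eef_rot: [1.583, 1.27, 0.013]
force: [-0.2, -0.9, -0.6]
grip_width: 0.0607
```

```bash
python3 - <<'E'
from h import *
st(); O=np.array([.643,-.0970,.074]);overlay("s24.png",(265,120,335,200),9,.010,.001,O,AX)
E
```

```text
t 22.32 p [ 0.6261 -0.0965  0.1292] F [-0.2 -0.9 -0.6] w 0.0607 q [-0.24  0.4   1.61  0.1   0.85 -0.3 ]
[[ 0.297  0.955  0.002]
 [ 0.004  0.    -1.   ]
 [-0.955  0.297 -0.004]]
TCP height on axis 0.058 off-axis [0.0004 0.0008 0.0001] tool vs axis deg 0.09
```

View pics/s24.png

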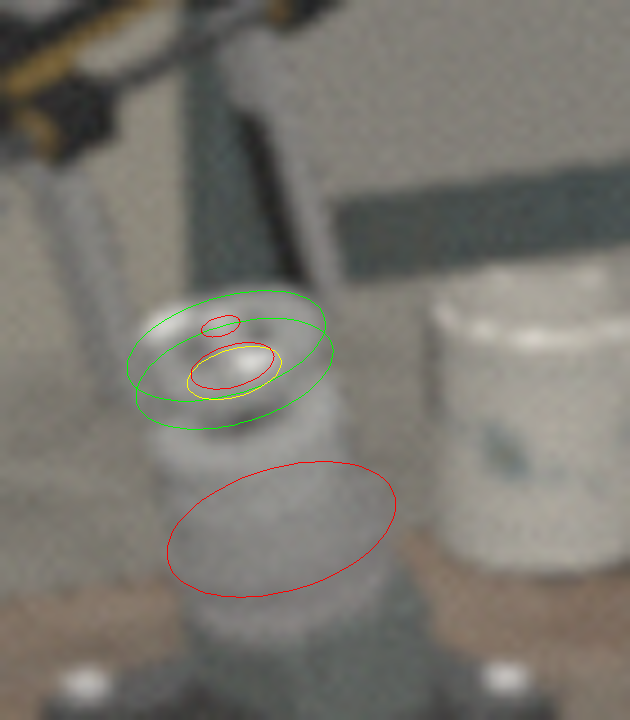

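Call:
step_arm(
  motion=[
    [[0.005,-0.0005,0.0005,0,0,0],[0.005,0,0,0,0,0],[0.004,0,0,0,0,0],[0,0,0,0,0,0]],
  ],
)

```text
time_s: 22.88
ee_pos: [0.6299, -0.0969, 0.1157]
eef_rot: [1.583, 1.269, 0.013]
force: [-0.9, -1.7, -2.5]
grip_width: 0.0606
```

Call:
step_arm(
  motion=[
    [[0.003,0,0,0,0,0],[0.003,0,0,0,0,0],[0.003,0,0,0,0,0],[0,0,0,0,0,0]],
  ],
)

```text
time_s: 23.38
ee_pos: [0.6328, -0.0969, 0.1077]
eef_rot: [1.582, 1.269, 0.013]
force: [-2.2, -1.2, 3.3]
grip_width: 0.0606
```

```bash
python3 - <<'E'
from h import *
st(); O=np.array([.643,-.0970,.074]);print(get_obs()["moment"].round(2));overlay("s25.png",(265,120,335,200),9,.010,.001,O,AX)
E
```

```text
t 23.38 p [ 0.6328 -0.0969  0.1077] F [-2.2 -1.2  3.3] w 0.0606 q [-0.24  0.44  1.61  0.1   0.81 -0.3 ]
[[ 0.298  0.955  0.001]
 [ 0.004  0.    -1.   ]
 [-0.955  0.298 -0.003]]
[-0.15  0.81 -0.03]
TCP height on axis 0.0353 off-axis [0.0002 0.0002 0.0001] tool vs axis deg 0.12
```

View pics/s25.png

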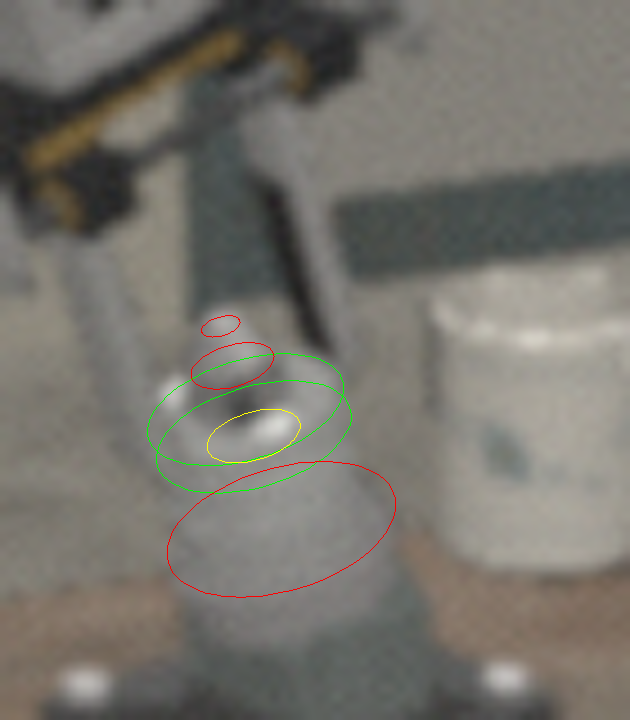

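Call:
step_arm(
  motion=[
    [[0.0015,0,0,0,0,0],[0.0015,0,0,0,0,0],[0,0,0,0,0,0],[0,0,0,0,0,0]],
  ],
)

```text
time_s: 23.92
ee_pos: [0.6336, -0.0969, 0.105]
eef_rot: [1.582, 1.269, 0.013]
force: [-4.9, -0.3, 6.6]
grip_width: 0.0607
```

```bash
python3 - <<'E'
from h import *
st(); O=np.array([.643,-.0970,.074]);print(get_obs()["moment"].round(2));overlay("s26.png",(265,140,335,205),10,0,.001,O,AX)
E
```

```text
t 23.93 p [ 0.6336 -0.0969  0.105 ] F [-4.9 -0.3  6.6] w 0.0607 q [-0.24  0.44  1.6   0.1   0.8  -0.3 ]
[[ 0.298  0.955  0.001]
 [ 0.004  0.    -1.   ]
 [-0.955  0.298 -0.003]]
[-0.12  0.98 -0.05]
TCP height on axis 0.0324 off-axis [0.0002 0.0003 0.0001] tool vs axis deg 0.13
```

View pics/s26.png

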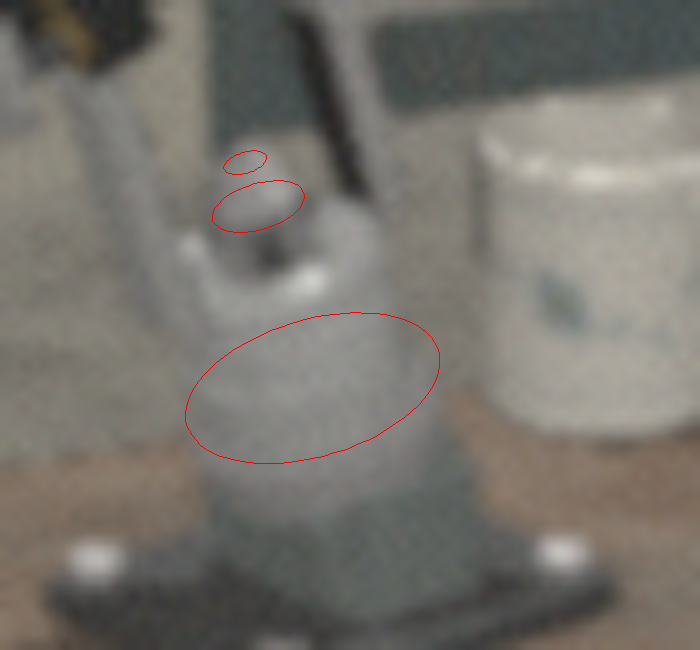

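Call:
step_arm(
  motion=[
    [[0.0015,-0.0003,0,0,0,0],[0,0,0,0,0,0],[0,0,0,0,0,0]],
  ],
)

```text
time_s: 24.35
ee_pos: [0.6338, -0.0969, 0.1048]
eef_rot: [1.582, 1.268, 0.012]
force: [-14.1, 1.5, 19.3]
grip_width: 0.0608
```

```bash
python3 - <<'E'
from h import *
st(); s=cam("scene");crop(s,270,145,320,195,15,"s27.png");o=get_obs();print(o["force"]@AX)
E
```

```text
t 24.35 p [ 0.6338 -0.0969  0.1048] F [-14.1   1.5  19.3] w 0.0608 q [-0.24  0.44  1.6   0.1   0.8  -0.3 ]
[[ 0.298  0.954  0.002]
 [ 0.004  0.001 -1.   ]
 [-0.954  0.298 -0.003]]
22.352196370042996
```

View pics/s27.png

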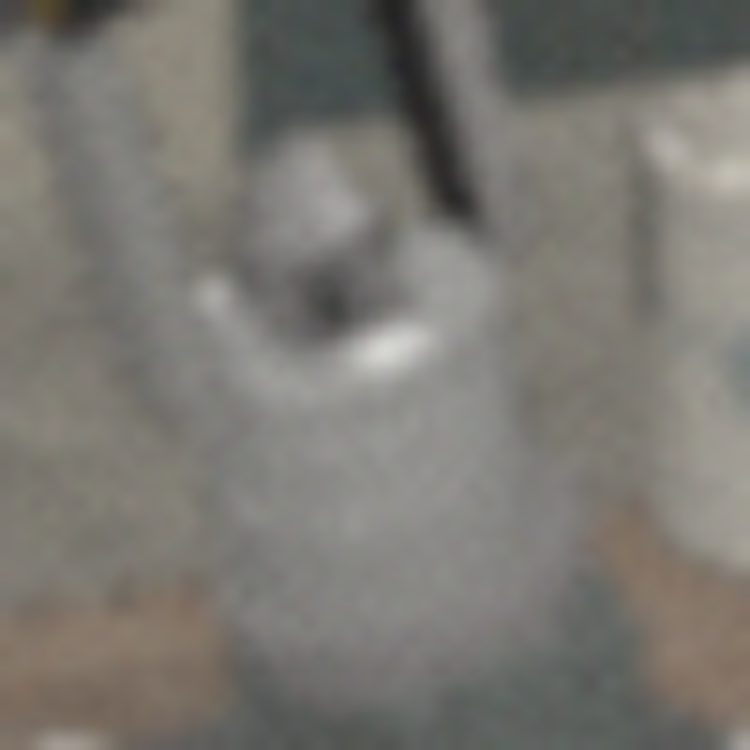

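Call:
step_arm(
  motion=[
    [[-0.0015,0,0,0,0,0],[0,0,0,0,0,0],[0,0,0,0,0,0],[0,0,0,0,0,0]],
  ],
  fingers=0.082,
)

```text
time_s: 24.9
ee_pos: [0.6333, -0.0968, 0.1045]
eef_rot: [1.583, 1.269, 0.013]
force: [-0.3, 0.4, 0.5]
grip_width: 0.0817
```

Call:
step_arm(
  motion=[
    [[-0.03,0,0,0,0,0],[-0.05,0,0,0,0,0],[-0.04,0,0,0,0,0],[0,0,0,0,0,0]],
  ],
)

```text
time_s: 25.4
ee_pos: [0.5982, -0.0976, 0.2227]
eef_rot: [1.578, 1.263, 0.008]
force: [-0.2, 0.2, 0.2]
grip_width: 0.0824
```

```bash
cat > ck.py <<'E'
from h import *
import sys
st(); O=np.array([.6430,-.0965,.074])
for cn,(x0,y0,x1,y1),k in(("scene",(265,140,335,205),10),("top",(205,125,270,190),10)):
    s=cam(cn); im=cv2.resize(s["pixels"][y0:y1,x0:x1,::-1],None,fx=k,fy=k,interpolation=cv2.INTER_CUBIC)
    cv2.imwrite("pics/%s_%s.png"%(sys.argv[1],cn),im)
    for h,r,c in((-.0045,.037,(0,0,255)),(.0455,.031,(0,255,0)),(.0455,.0172,(0,255,255)),(.074,.006,(0,0,255))):
        q=((proj(s,circ(O+h*AX,AX,r))-[x0,y0]+.5)*k-.5).round().astype(int); cv2.polylines(im,[q],True,c,1)
    cv2.imwrite("pics/%s_%s_o.png"%(sys.argv[1],cn),im)
E
python3 ck.py a
```

```text
t 25.4 p [ 0.5982 -0.0976  0.2227] F [-0.2  0.2  0.2] w 0.0824 q [-0.26  0.24  1.58  0.09  1.02 -0.3 ]
[[ 0.303  0.953  0.001]
 [ 0.002  0.001 -1.   ]
 [-0.953  0.303 -0.002]]
```

View pics/a_scene.png

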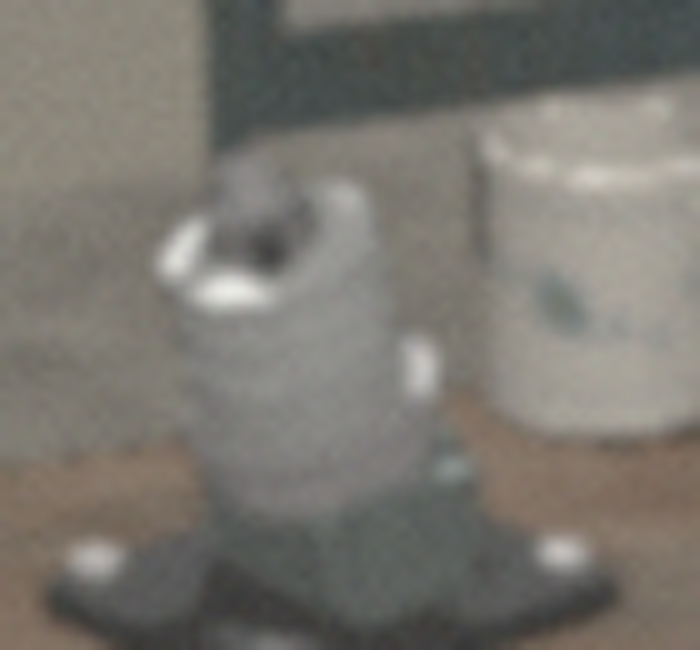

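View pics/a_scene_o.png

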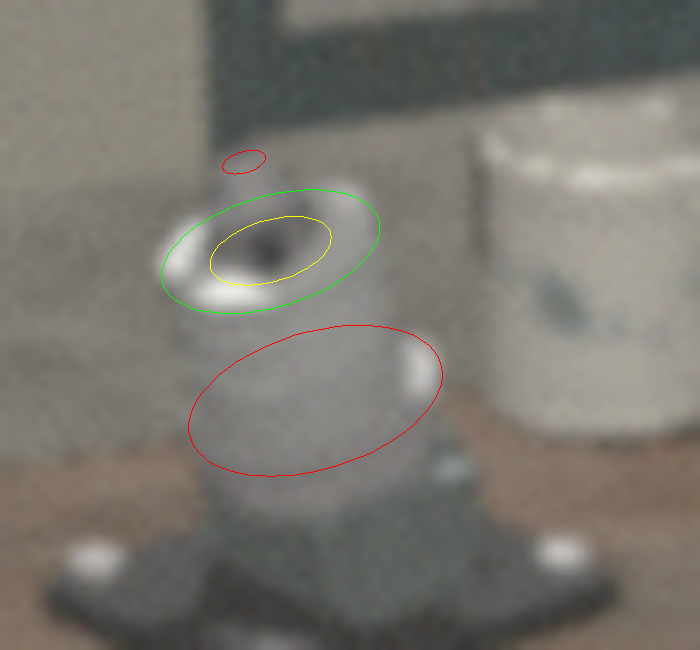

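```bash
python3 - <<'E'
from h import *
O=np.array([.643,-.0970,.074]); plan(O+.060*AX,toolR(-AX,[1,0,0]),vmax=.03)
E
```

```text
[0.023, 0.0001, 0.0001, 0.02, 0.0, -0.03],
[0.023, 0.0001, 0.0001, 0.02, 0.0, -0.03],
[0.023, 0.0001, 0.0001, 0.02, 0.0, -0.03],
[0.023, 0.0002, 0.0001, 0.02, 0.0, -0.03],
```

View pics/a_top.png

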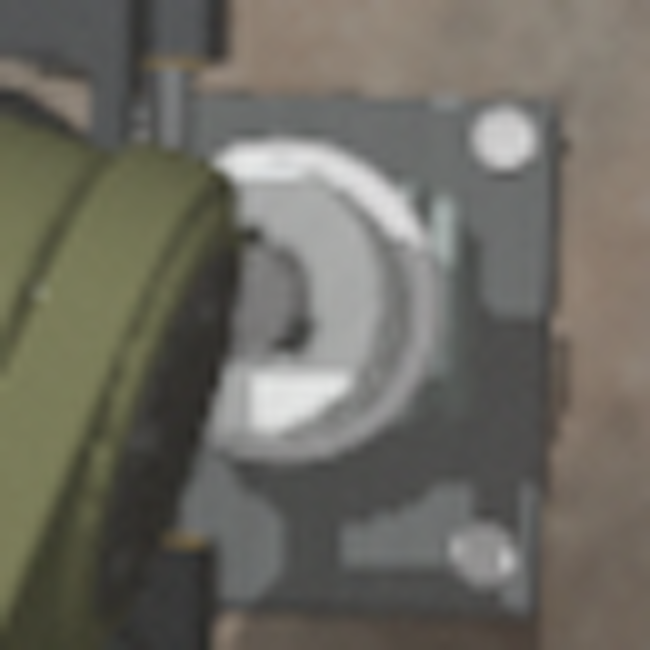

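Call:
step_arm(
  motion=[
    [[0,0,0,0,0,0],[0,0,0,0,0,0],[0,0,0,0,0,0],[0.023,0,0,0,0,0],[0.023,0.0002,0,0,0,0],[0.023,0.0002,0,0,0,0],[0.018,0,0,0,0,0],[0,0,0,0,0,0],[0,0,0,0,0,0]],
  ],
  fingers=0.044,
)

```text
time_s: 26.62
ee_pos: [0.6241, -0.0971, 0.1372]
eef_rot: [1.582, 1.268, 0.012]
force: [-0.8, -0.5, 0.3]
grip_width: 0.044
```

```bash
python3 - <<'E'
from h import *
O=np.array([.643,-.0970,.074]); st(); overlay("s28.png",(265,120,335,200),9,0,0,O,AX)
E
```

```text
t 26.62 p [ 0.6241 -0.0971  0.1372] F [-0.8 -0.5  0.3] w 0.044 q [-0.24  0.38  1.61  0.1   0.86 -0.3 ]
[[ 0.298  0.954  0.002]
 [ 0.004  0.001 -1.   ]
 [-0.954  0.298 -0.003]]
TCP height on axis 0.0662 off-axis [0.0007 0.0002 0.0002] tool vs axis deg 0.2
```

View pics/s28.png

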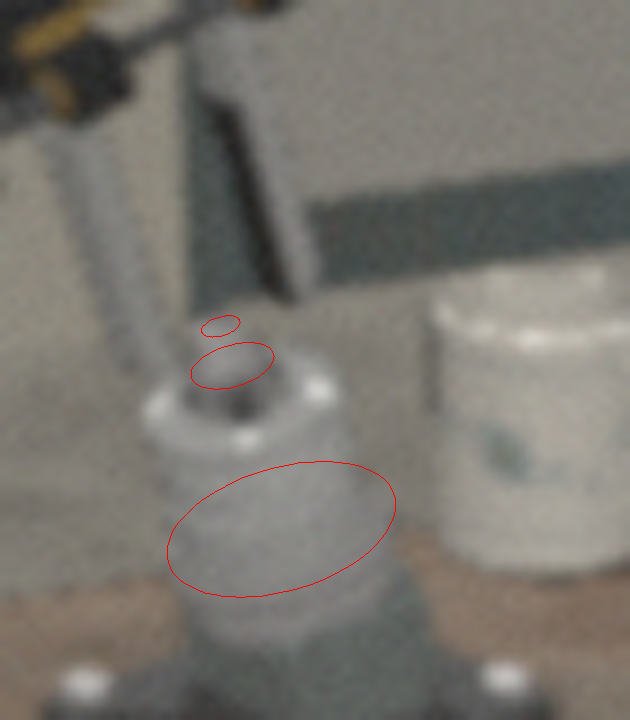

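Call:
step_arm(
  motion=[
    [[0.006,-0.0005,0,0,0,0],[0.005,0,0,0,0,0],[0.003,0,0,0,0,0],[0,0,0,0,0,0]],
  ],
)

```text
time_s: 27.18
ee_pos: [0.6275, -0.0969, 0.1226]
eef_rot: [1.583, 1.269, 0.013]
force: [-0.6, -0.0, -0.1]
grip_width: 0.0443
```

Call:
step_arm(
  motion=[
    [[0.0015,0,0,0,0,0],[0.0015,0,0,0,0,0],[0,0,0,0,0,0]],
  ],
)

```text
time_s: 27.55
ee_pos: [0.6284, -0.0969, 0.1199]
eef_rot: [1.583, 1.269, 0.013]
force: [0.6, 0.2, 0.3]
grip_width: 0.0439
```

Call:
step_arm(
  motion=[
    [[0.001,0,0,0,0,0],[0.001,0,0,0,0,0],[0,0,0,0,0,0]],
  ],
)

```text
time_s: 27.92
ee_pos: [0.629, -0.0969, 0.1182]
eef_rot: [1.582, 1.269, 0.013]
force: [-1.6, 0.7, 1.3]
grip_width: 0.044
```

```bash
python3 - <<'E'
from h import *
O=np.array([.643,-.0970,.074]); st(); overlay("s29.png",(265,120,335,200),9,0,0,O,AX); print(get_obs()["force"]@AX)
E
```

```text
t 27.93 p [ 0.629  -0.0969  0.1182] F [-1.6  0.7  1.3] w 0.044 q [-0.24  0.42  1.61  0.1   0.83 -0.3 ]
[[ 0.298  0.955  0.002]
 [ 0.004  0.    -1.   ]
 [-0.955  0.298 -0.003]]
TCP height on axis 0.0463 off-axis [-0.0003  0.0003 -0.0001] tool vs axis deg 0.12
2.2455928842827197
```

Call:
step_arm(
  motion=[
    [[0.001,0,0,0,0,0],[0.001,0,0,0,0,0],[0,0,0,0,0,0]],
  ],
)

```text
time_s: 28.35
ee_pos: [0.6296, -0.0969, 0.1163]
eef_rot: [1.582, 1.269, 0.013]
force: [-2.6, 0.2, 4.0]
grip_width: 0.0438
```

Call:
step_arm(
  motion=[
    [[0.001,0,0,0,0,0],[0.0005,0,0,0,0,0],[0,0,0,0,0,0]],
  ],
)

```text
time_s: 28.72
ee_pos: [0.6301, -0.0969, 0.1148]
eef_rot: [1.582, 1.269, 0.013]
force: [-4.0, -0.3, 4.7]
grip_width: 0.044
```

```bash
python3 - <<'E'
from h import *
O=np.array([.643,-.0970,.074]); st(); overlay("s29.png",(265,120,335,200),9,0,0,O,AX); print(get_obs()["force"]@AX)
E
```

```text
t 28.73 p [ 0.6301 -0.0969  0.1148] F [-4.  -0.3  4.7] w 0.044 q [-0.24  0.42  1.61  0.1   0.82 -0.3 ]
[[ 0.298  0.955  0.002]
 [ 0.004  0.    -1.   ]
 [-0.955  0.298 -0.003]]
TCP height on axis 0.0428 off-axis [-0.0002  0.0003 -0.0001] tool vs axis deg 0.13
5.537149483138452
```

View pics/s29.png

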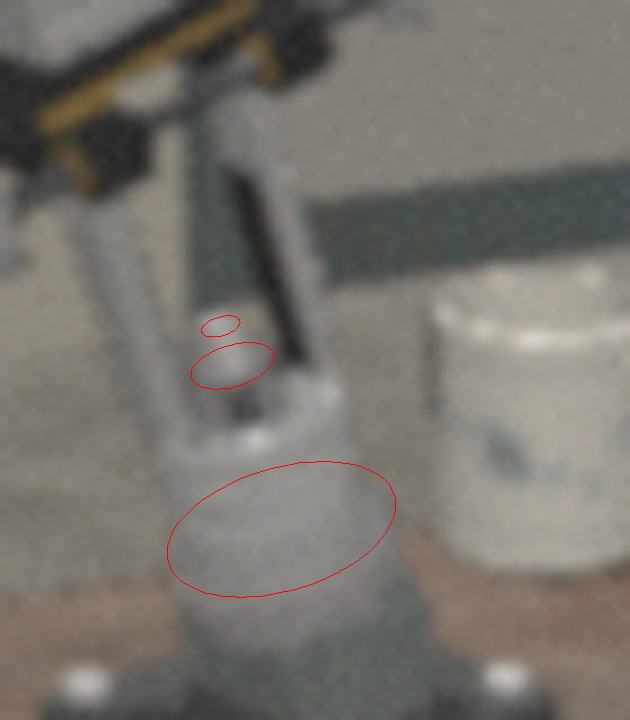

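Call:
step_arm(
  motion=[
    [[0.001,0,0,0,0,0],[0.0008,0,0,0,0,0],[0,0,0,0,0,0],[0,0,0,0,0,0]],
  ],
)

```text
time_s: 29.28
ee_pos: [0.6306, -0.0969, 0.1138]
eef_rot: [1.582, 1.268, 0.012]
force: [-8.4, 0.4, 12.6]
grip_width: 0.0438
```

Call:
step_arm(
  motion=[
    [[-0.002,0,0,0,0,0],[-0.002,0,0,0,0,0],[-0.01,0,0,0,0,0],[-0.03,0,0,0,0,0],[-0.05,0,0,0,0,0],[-0.03,-0.02,0,0,0,0],[-0.01,-0.05,0,0,0,0],[0,-0.05,0,0,0,0],[0,-0.05,0,0,0,0],[0,0,-0.05,0,0,0],[0,0,-0.05,0,0,0],[0,0,-0.05,0,0,0]],
  ],
)

```text
time_s: 30.78
ee_pos: [0.428, 0.0538, 0.1916]
eef_rot: [1.583, 1.267, 0.012]
force: [0.8, -0.4, -0.3]
grip_width: 0.0443
```

Call:
step_arm(
  motion=[
    [[0,0,-0.05,0,0,0],[0,0,-0.05,0,0,0],[0,0,0,0,0,0],[0,0,0,0,0,0]],
  ],
)

```text
time_s: 31.28
ee_pos: [0.4279, 0.1522, 0.1913]
eef_rot: [1.582, 1.269, 0.013]
force: [0.5, 0.1, 0.5]
grip_width: 0.0444
```

```bash
python3 ck.py b
```

```text
t 31.27 p [0.4279 0.1522 0.1913] F [0.5 0.1 0.5] w 0.0444 q [ 0.31 -0.07  1.99 -0.11  0.93  0.37]
[[ 0.297  0.955  0.002]
 [ 0.004  0.001 -1.   ]
 [-0.955  0.297 -0.003]]
```

View pics/b_scene_o.png

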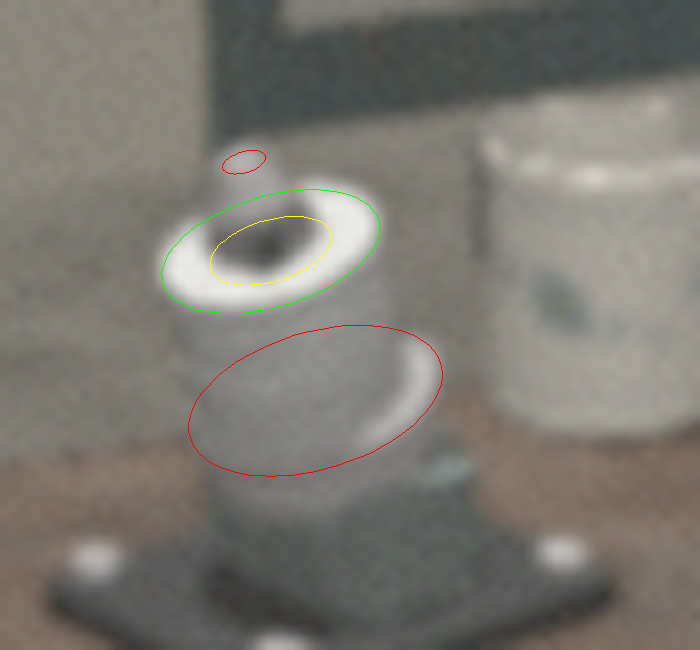

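View pics/b_top.png

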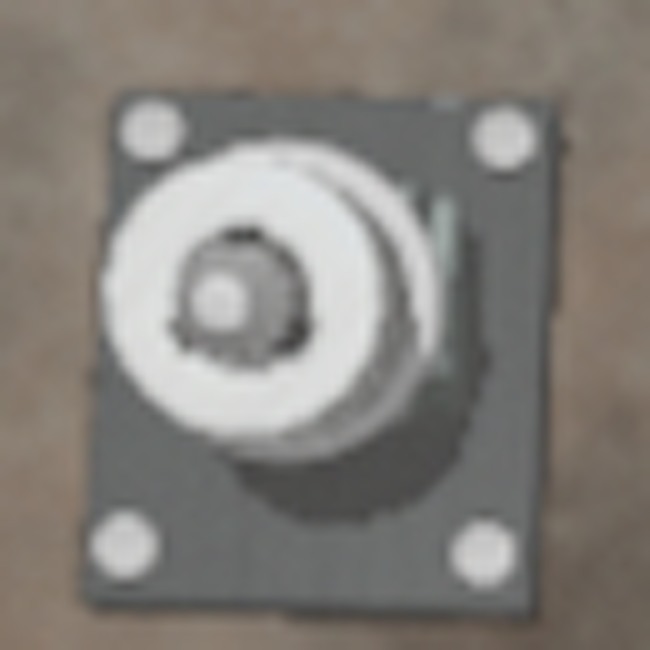

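View pics/b_top_o.png

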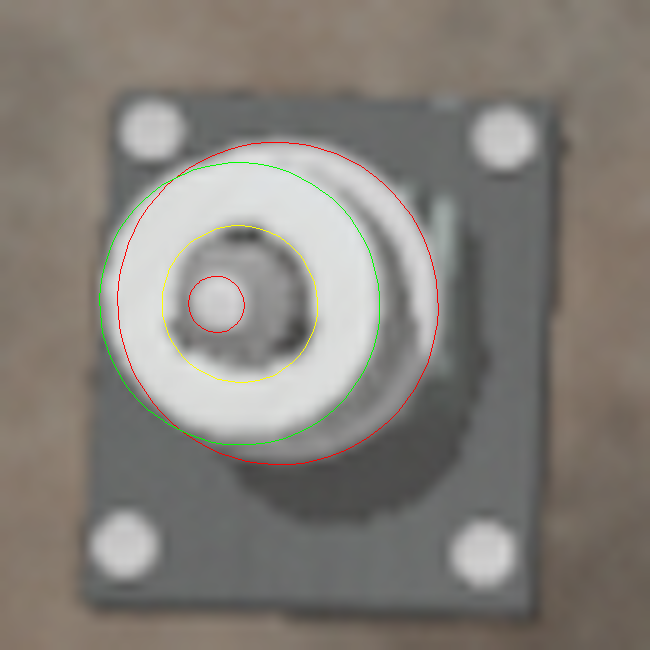

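```bash
python3 - <<'E'
from h import *
t=cam("top"); im=t["pixels"][:,:,::-1].copy(); a=cv2.imread("pics/top0.png")
d=cv2.absdiff(cv2.GaussianBlur(a,(5,5),0),cv2.GaussianBlur(im,(5,5),0)).max(2)
im[d>45]=(0,255,0); cv2.imwrite("pics/tdiff.png",im)
# ring top fit in scene
s=cam("scene"); g=s["pixels"].astype(float).mean(2); m=np.zeros(g.shape,np.uint8); m[155:175,278:306]=(g[155:175,278:306]>175)
cs,_=cv2.findContours(m,cv2.RETR_EXTERNAL,cv2.CHAIN_APPROX_NONE); c=max(cs,key=len); f=cv2.fitEllipse(cv2.convexHull(c)); print(f)
for h in(.0455,.05): print(h,proj(s,np.array([.643,-.0965,.074])+h*AX))
E
```

```text
((291.6323547363281, 164.14881896972656), (11.203645706176758, 21.731313705444336), 74.11920928955078)
0.0455 [[291.56391482 164.54614836]]
0.05 [[291.15099587 163.16998088]]
```

View pics/tdiff.png

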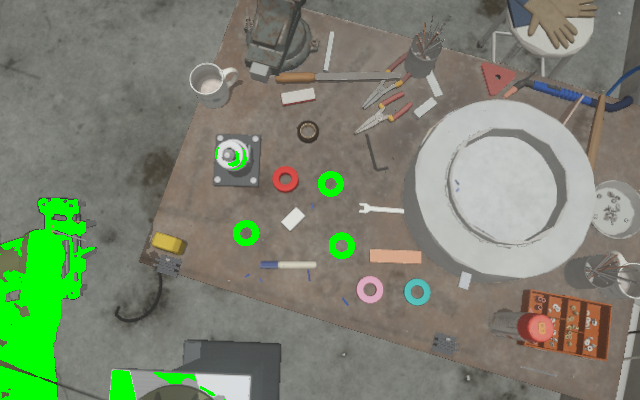

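The bystanders are unmoved: only the three rings, the arbor and the arm differ from the first picture. The stack's top face fits the latched height (row 164.15, against 164.55 predicted latched and 163.17 unlatched). In the top view the three catches stand out over the last ring.

```bash
python3 -c "
from station import ticket,get_obs
print(ticket.hand_in()); print(get_obs()['time_s'])"
```

```text
the job is handed in; nothing more can be done
None
the job is handed in; nothing more can be done
```

The three rings are on the arbor in order (thick, middle, thin), pressed to the seat's stop and latched. I handed the job in at about 31 s, with the arm well clear. No verdict was given.

**Pressing:** I pressed the thin ring down while gripping it until the seat reached its stop, at about 22 N. After letting go, I pressed its top face again with the fingertips. Contact came at about 46 mm up the arbor, where 45.5 mm is latched and 50 mm is unlatched.

**Last checks:**
- **Latching:** In the top view all three catches stand out over the thin ring. In the scene view its top face and the seat plate match the latched model.
- **Bystanders:** The top picture shows no change except the three rings, the arbor and the arm.

**What disagreed:**
- The two cameras differed by 1 to 2 mm, within their stated calibration.
- The middle ring sat about 3 mm higher in the grip than planned, so I pressed it a little further to be sure it cleared the catches.
- In the re-press, the force at about 7 mm of seat travel was 5.5 N. I expected about 9.6 N from the spring alone, and put the difference down to the rings' weight and sensor noise.

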